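Chock the spare rollers on the carrier board

ROBOT

A 7-joint arm with a two-finger parallel gripper is mounted at the origin on the work surface. World frame = base frame: x ahead of the robot, y to its left, z up, the work surface at z = 0. Lengths are in m, angles in rad, forces in N, time in s.
With the tool pointing down it reaches from about 0.425 to 0.95 m from the base axis. Payload 4.7 kg.
Tool frame: the origin (TCP) lies on the centre line of the jaws, within the pads' length; the fingertips stand 22 mm ahead of it and the grasp point (between the pads) lies 3 mm ahead of it (nose_length is the z of the fingertips in the tool frame, in m); z points along the fingers, y is the direction in which the jaws open and shut (so a half turn about z gives the same grasp; the last joint's range is limited). The gripper opens to 85 mm and grips with 20 to 120 N. Pads are 22 mm wide; open, the fingers measure 114 mm over their backs; the gripper's body (76 mm by 85 mm) begins 54 mm behind the grasp point. The pads swing forward as they close: fully open they stand 13 mm farther back than shut.
Start: joints at [-0.029, 0.469, -0.049, 1.532, 0.024, 1.141, -0.082], TCP at [0.675, 0, 0.232] pointing down, gripper open.
Joint ranges: [-2.59, 2.59], [-0.33, 1.99], [-1.39, 1.29], [0.1, 2.45], [-1.04, 4.18], [0.21, 1.99], [-2.66, 2.66]. Speed limits (rad/s): [2.57, 2.57, 3.14, 3.14, 3.14, 3.14, 3.14].

INTERFACE

Orientations are given as a 3x3 rotation matrix whose columns are the frame's x, y, z axes.
In Python, from plant import observe, camera, finish_job, nose_length gives the robot as it stands.
- The arm moves only by the shell command python3 -m pendant 'ROWS' [FORCE]. ROWS is JSON, a list of rows, each an object with "fingers": the finger opening in mm, from 0 to 85.4; "delta_pos": the shift along the tool's x, y, z in units of 30 mm (1.0 is 30 mm), a list of three; "spin": the turn about the tool's z in units of 6 degrees (1.0 is 6 degrees). In form: [{"fingers": fingers, "delta_pos": [tx, ty, tz], "spin": spin}, ...]. A call has 1 to 20 rows; each row shifts and turns the commanded pose from where the row before left it, along the tool's axes as they then stand; what a row does not reach is not made up. A row lasts 1/8 s, in which the tool goes at most 62.5 mm and 10.7 degrees, less where a joint would pass 70% of its speed; a pose out of reach is approached as far as the arm can. A call is refused whole if a number of a shift passes 1 or a number of a turn 1, either way. A call with a gripper value outside its range is refused whole. The fingers move at their own pace and stop on an object; FORCE is the grip in N (left out, the last holds). Time passes only in rows, so rows that do not move let the fingers close. It gives the time, the measured TCP pose, the force and the opening at its end, in the units of the state.
- observe(): the state, without advancing time (a new reading comes with each control period).
- camera(name): name is "scene" or "side" or "wrist"; returns a dict with "image" (420x560x3 uint8, red, green, blue), "camera_matrix" (3x3 intrinsics, pixels), "rvec" (rotation vector, rad) and "tvec" (3), from world to camera coordinates, as OpenCV has them; the wrist camera has in their place "mount" (4x4, takes a point from camera to tool coordinates, whose origin is the TCP and whose axes are the flange's). Camera axes: x right, y down, z forward; pixel columns grow to the right and rows downward; lengths in m; the calibration is good to about 2 mm. A picture is of the moment at which its call begins: read the wrist's pose just before it. There is no depth.
- finish_job(): hands the job in, once; it reports no verdict.
The state is a dict: "time": time; "joint_pos": joint angles; "joint_vel": joint speeds; "effort": joint torques, N m; "tool_pos": TCP position; "ee_rot": TCP orientation; "ft_force": force on the tool from outside, world axes, zero at the start; "wrist_torque": the same for the moment, N m; "width": opening from 0.0 (shut) to 1.0 (fully open).
Only numpy, scipy, OpenCV 4.12 (cv2) and the standard library are available. Lean on these libraries where they do the work, as an engineer would, in place of code of your own. Each camera call takes 0.05 s, during which the arm holds its last target.

TASK

Get the finishing machine's spare rollers ready to be carried: lay the loose roller from the bench on its side on the plywood carrier board, in line in front of the two already there, then set the wooden wedge down in front of it, sloping face against the roller, and push it up so that the three rollers sit snugly together against the stop batten and cannot roll apart. Leave everything else on the bench and the board where it is.

Things in the scene. Friction and masses are not known exactly. Their poses are not given: they have to be found in the camera images.
- row_stop (a point): Foot of the batten that ends the row on the carrier board: middle of its near face, on the board's top. x points along the row from its open end to the batten (rollers lie at negative x), y left along the batten, z up. Batten 160 mm wide, 20 thick, 30 high, fixed. Closed up, the three rollers' axes are at x = -28, -84, -140 mm and the wedge's toe at -156 mm.
- carrier: The carrier: a fixed plywood board 18 mm thick, its top 18 mm above the bench, 300 mm wide in y, reaching in x from 340 mm short of row_stop to 20 mm beyond it. Origin on the bench below the row's centre line, 150 mm short of row_stop; axes as row_stop.
- bar_mid (a point): Middle of the steel carry bar, 14 mm thick, that crosses over the board along y, 200 mm short of row_stop, its axis 162 mm above the board's top, on posts at y = +/-140 mm. It blocks an upright gripper over the near end of the row: lean the tool back to the open end (about 40 degrees) and reach in below it.
- roller_far: The same as roller_far_center: the body's origin is that point.
- roller_far_center (a point): On the board, next to the batten: a smooth black nylon roller with steel end faces, a plain cylinder 56 mm in diameter and 60 mm long (hollow, about 0.18 kg), lying on its side. The point is the middle of its axis; its y axis runs along the roller's axis, its x and z axes turn with it as it rolls. At the start it may stand a little off the batten.
- roller_near: The same as roller_near_center: the body's origin is that point.
- roller_near_center (a point): On the board, in front of the first, with a gap that must be closed: a smooth black nylon roller with steel end faces, a plain cylinder 56 mm in diameter and 60 mm long (hollow, about 0.18 kg), lying on its side. The point is the middle of its axis; its y axis runs along the roller's axis, its x and z axes turn with it as it rolls. 
- roller_loose: The same as roller_loose_center: the body's origin is that point.
- roller_loose_center (a point): The loose one, on the bench to one side of the board: a smooth black nylon roller with steel end faces, a plain cylinder 56 mm in diameter and 60 mm long (hollow, about 0.18 kg), lying on its side. The point is the middle of its axis; its y axis runs along the roller's axis, its x and z axes turn with it as it rolls. It can be gripped across its two flat ends (60 mm), with the tool leaning any way about its axis.
- chock_center (a point): Wooden wedge, 70 mm long in x, 45 wide in y, 38 high, 80 g, flat on the bench beside the board. The point is the middle of its length and width, 19 mm up. Its sloping face rises from the toe (x = +35 mm, bottom) back at 60 degrees from level to x = +13 mm at the top; top, back (x = -35 mm) and sides are flat and square. Grip across the sides.
- chock_toe (a point): The wedge's toe: the middle of the lower front edge of its sloping face, on its underside, 35 mm ahead of its middle. Same axes as chock_center. Pushing the row up with it takes a few newtons, under 12.
- chock: The wedge; origin under its middle, on its underside; same axes as chock_center.
- cork_mid (a point): Bystander: middle of a rectangular cork sanding block 90 x 50 x 35 mm on the board, left of the row.
- tin_mid (a point): Bystander: middle of a low round polish tin, 66 mm in diameter, 26 mm high, on the board, right of the row.
- glue_mid (a point): Bystander: middle of an upright white glue bottle, 64 mm in diameter, 150 mm high, beyond on the left.
- jar_mid (a point): Bystander: middle of an upright amber jar, 72 mm in diameter, 90 mm high, beyond on the right.
- last_mid (a point): Bystander: a wooden shoe last, 190 mm long, 55 mm wide, 70 mm high, on the right; the point is 30 mm above the bench at its middle.
- hammer_grip (a point): Bystander: a hammer lying on the bench far out on the left; the point is on its handle.
- brush_grip (a point): Bystander: a flat brush lying on the bench far out on the right; the point is on its handle.
Mind the look-alikes: they are no part of the job. What is shaped like the roller_loose but green or red is not meant.

How it is judged:
By the outcome, as a careful person would: the job done as asked, in the order asked, and still so for the second after the job is handed in, with the robot touching nothing.
It also fails if it takes over 64 s, if anything falls off the work surface, if the arm or the gripper's body presses on something with over 40 N, if the wrist force passes 120 N, or if a joint passes its speed limit or range.

## Working session

There is one attempt and no reset: what is moved stays moved. The work goes in short steps, Python scripts to look and compute and a shell command to move; the robot and the scene stay as the last step left them, time stands still between calls to the robot, and variables do not carry over. Pictures are saved under pics/ and viewed, and the job is handed in when it is done.

```bash
ls; mkdir -p pics; python3 - <<'E'
from plant import observe, camera, nose_length
import cv2
s=observe()
print(s, nose_length)
for n in ["scene","side","wrist"]:
    c=camera(n); cv2.imwrite(f"pics/{n}0.png",c["image"][:,:,::-1])
    print(n,{k:v for k,v in c.items() if k!="image"})
E
```

```text
pics
{'time': 0.0, 'joint_pos': array([-0.02889395,  0.46943884, -0.0485617 ,  1.53374116,  0.02414518,
        1.14098894, -0.0822773 ]), 'joint_vel': array([-1.46550784e-03, -1.79879035e-04, -4.31418476e-04,  1.55326289e-03,
        2.32639561e-05, -1.61634918e-04,  1.99526875e-04]), 'effort': array([ 1.18357209e-03, -5.10321057e+01, -4.63755790e-02, -2.37716943e+01,
        1.05899444e-02,  7.35067850e-03,  1.56414734e-05]), 'tool_pos': array([ 6.74396769e-01, -2.70684504e-05,  2.30643083e-01]), 'ee_rot': array([[-3.86483481e-05,  9.99998028e-01, -1.98539192e-03],
       [ 9.99999991e-01,  3.83891928e-05, -1.30569021e-04],
       [-1.30492546e-04, -1.98539695e-03, -9.99998021e-01]]), 'ft_force': array([0.1112227 , 0.41147104, 0.13203371]), 'wrist_torque': array([ 0.00568181,  0.02860642, -0.0104987 ]), 'width': 0.9982077923543199} 0.022
scene {'camera_matrix': array([[400.68036669,   0.        , 277.84226922],
       [  0.        , 400.68036669, 203.31881988],
       [  0.        ,   0.        ,   1.        ]]), 'rvec': array([ 1.10402836,  2.57081943, -0.79654835]), 'tvec': array
[... 162 characters left out ...]
215],
       [  0.        ,   0.        ,   1.        ]]), 'rvec': array([ 2.33918587, -0.31382986,  0.1033578 ]), 'tvec': array([-0.51802428,  0.20337529,  1.67675239])}
wrist {'camera_matrix': array([[301.11783203,   0.        , 275.34999125],
       [  0.        , 301.11783203, 212.79051319],
       [  0.        ,   0.        ,   1.        ]]), 'mount': array([[ 7.71086236e-04, -9.57037550e-01, -2.89962988e-01,
         7.38380246e-02],
       [ 9.99999634e-01,  6.30719643e-04,  5.77534306e-04,
         6.99977893e-04],
       [-3.69836665e-04, -2.89963327e-01,  9.57037686e-01,
        -1.43288265e-01],
       [ 0.00000000e+00,  0.00000000e+00,  0.00000000e+00,
         1.00000000e+00]])}
```

View pics/scene0.png

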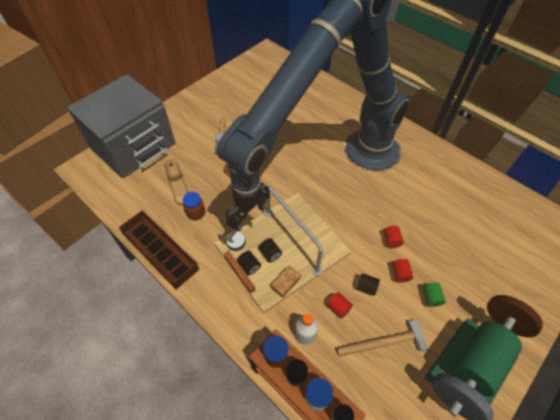

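View pics/side0.png

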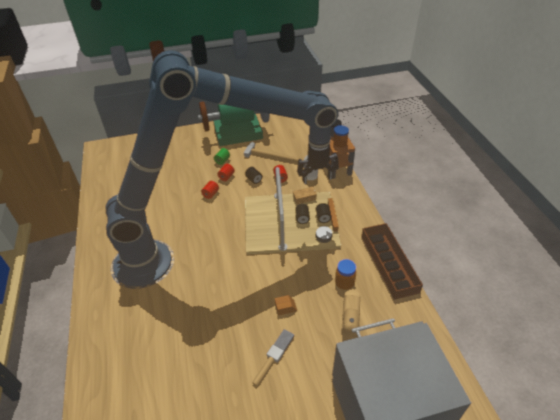

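View pics/wrist0.png

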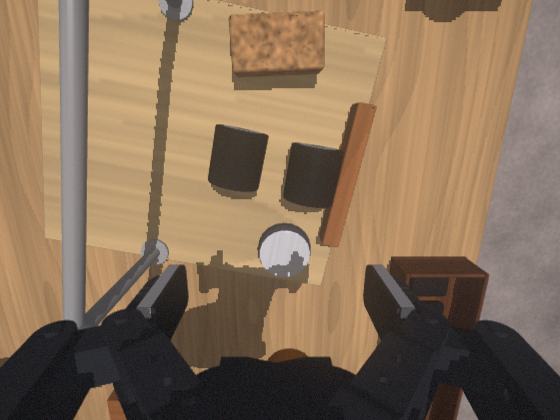

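```bash
cat > h.py <<'E'
import numpy as np, cv2
from plant import observe, camera
from scipy.spatial.transform import Rotation as R
def snap(name,fn):
    s=observe(); c=camera(name); cv2.imwrite(f"pics/{fn}.png",c["image"][:,:,::-1]); 
    np.savez(f"pics/{fn}.npz",**{k:v for k,v in c.items()},tp=s["tool_pos"],er=s["ee_rot"]); return c
def crop(fn,out,x0,y0,x1,y1,k):
    im=cv2.imread(f"pics/{fn}.png")[y0:y1,x0:x1]; im=cv2.resize(im,None,fx=k,fy=k,interpolation=cv2.INTER_CUBIC)
    for x in range((x0//20+1)*20,x1,20):
        cv2.line(im,((x-x0)*k,0),((x-x0)*k,6),(0,255,255),1); cv2.putText(im,str(x),((x-x0)*k,18),0,.4,(0,255,255))
    for y in range((y0//20+1)*20,y1,20):
        cv2.line(im,(0,(y-y0)*k),(6,(y-y0)*k),(0,255,255),1); cv2.putText(im,str(y),(8,(y-y0)*k+4),0,.4,(0,255,255))
    cv2.imwrite(f"pics/{out}.png",im)
def cam(fn):
    d=np.load(f"pics/{fn}.npz")
    if "mount" in d:
        M=d["mount"]; Rw=d["er"]@M[:3,:3]; o=d["tp"]+d["er"]@M[:3,3]
    else:
        Rc=cv2.Rodrigues(d["rvec"])[0]; Rw=Rc.T; o=-Rc.T@d["tvec"]
    return d["camera_matrix"],Rw,o
def pix2(fn,uv,z):
    K,Rw,o=cam(fn); uv=np.atleast_2d(uv).astype(float)
    r=(Rw@np.linalg.inv(K)@np.c_[uv,np.ones(len(uv))].T).T
    t=(z-o[2])/r[:,2]; return o+r*t[:,None]
def proj(fn,P):
    K,Rw,o=cam(fn); p=(np.atleast_2d(P)-o)@Rw; p=p@K.T; return p[:,:2]/p[:,2:]
E
python3 - <<'E'
from h import *
for n in ["scene","side","wrist"]: snap(n,n+"1")
crop("scene1","c1",200,170,360,310,5)
crop("side1","c2",230,140,390,330,3)
crop("scene1","c3",320,210,460,320,5)
crop("wrist1","c4",20,0,420,300,2)
E
```

```text
(no output)
```

View pics/c1.png

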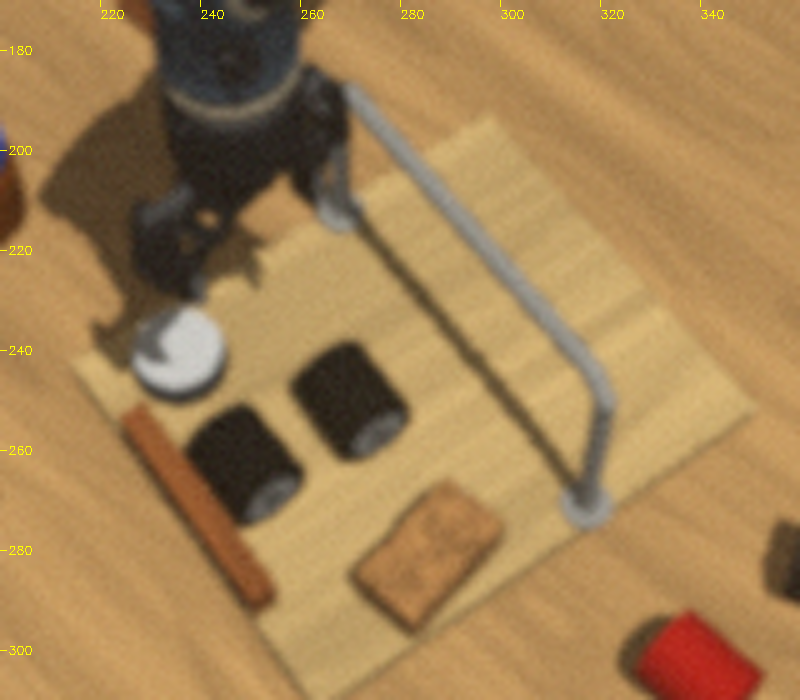

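View pics/c2.png

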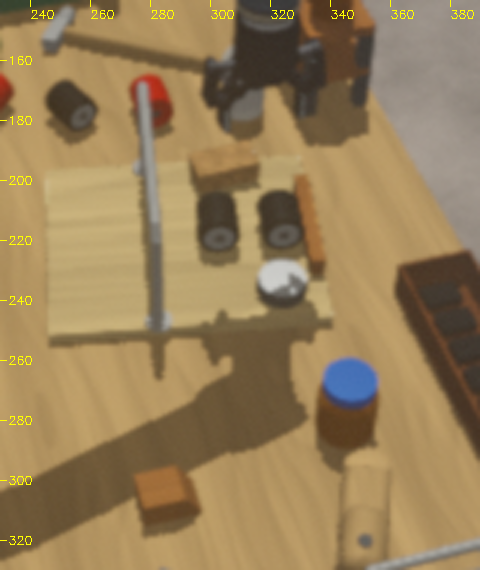

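View pics/c3.png

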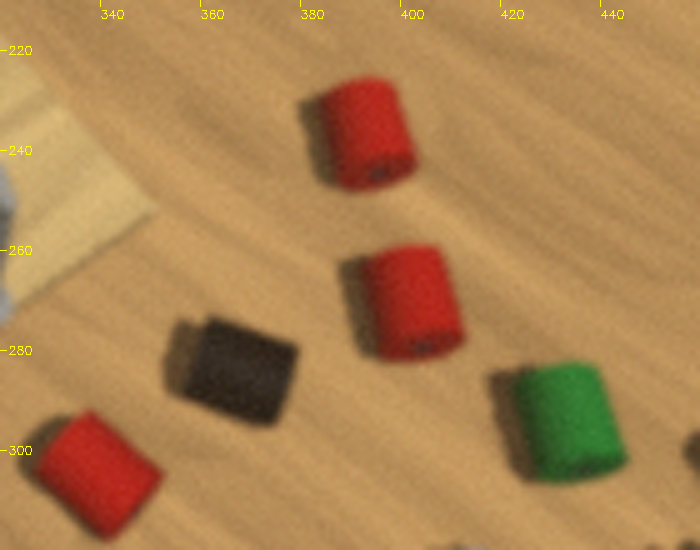

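View pics/c4.png

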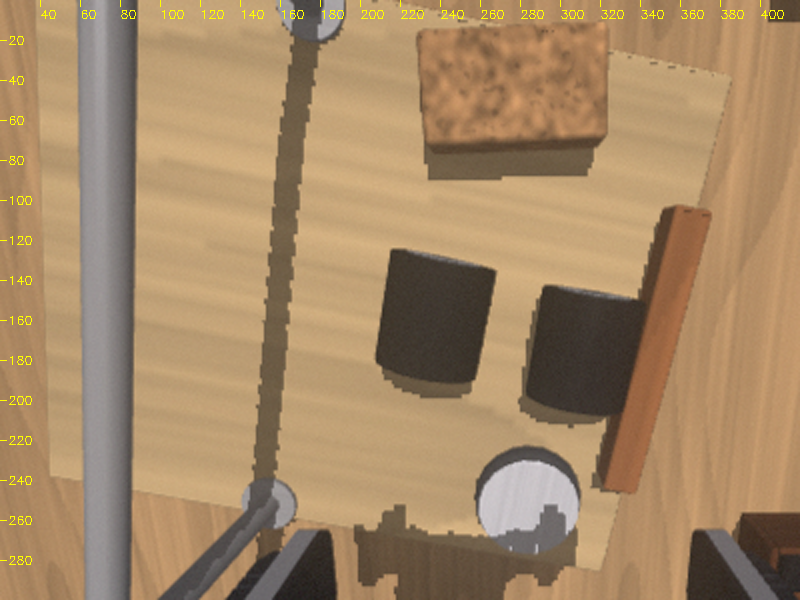

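```bash
cat >> h.py <<'E'
from scipy.optimize import least_squares, minimize
def cyl(x,y,z,yaw,r=.028,h=.03):
    a=np.linspace(0,2*np.pi,40); c,s=np.cos(yaw),np.sin(yaw)
    L=np.concatenate([np.c_[r*np.cos(a),0*a+e,r*np.sin(a)] for e in(-h,h)])
    return L@np.array([[c,s,0],[-s,c,0],[0,0,1]])+[x,y,z]
def fitcyl(views,p0,z):
    """views: list of (fn, mask float 0/1 full image)"""
    def cost(p):
        t=0
        for fn,m in views:
            q=proj(fn,cyl(p[0],p[1],z,p[2])); h=cv2.convexHull((q*64).astype(np.int32))
            im=np.zeros(m.shape,np.uint8); cv2.fillConvexPoly(im,h,255,cv2.LINE_AA,6)
            t+=np.abs(im/255.-m).sum()/m.sum()
        return t
    best=None
    for d in (0,.2,-.2):
        r=minimize(cost,np.array(p0)+[0,0,d],method="Nelder-Mead",options=dict(initial_simplex=np.array(p0)+[0,0,d]+np.array([[0,0,0],[.01,0,0],[0,.01,0],[0,0,.15]]),xatol=1e-4,fatol=1e-4))
        if best is None or r.fun<best.fun: best=r
    return best.x,best.fun
def dark(fn,box,thr):
    im=cv2.imread(f"pics/{fn}.png").max(2); m=np.zeros(im.shape); x0,y0,x1,y1=box
    m[y0:y1,x0:x1]=im[y0:y1,x0:x1]<thr; return m
E
cat > b.py <<'E'
from h import *
L={"A":(-.34,-.15),"B":(-.34,.15),"C":(.02,.15),"D":(.02,-.15)}
obs=[("scene1","A",298,193),("scene1","B",351,251),("scene1","C",263,310),("scene1","D",216,243),
("side1","B",245,199),("side1","A",247,255),("side1","D",340,248),
("wrist1","C",385,37.5),("wrist1","D",321,285),("wrist1","A",45,237)]
def w(p,l,z=.018):
    c,s=np.cos(p[2]),np.sin(p[2]); return np.array([p[0]+c*l[0]-s*l[1],p[1]+s*l[0]+c*l[1],z])
def res(p): return np.concatenate([(pix2(f,(u,v),.018)[0]-w(p,L[k]))[:2] for f,k,u,v in obs])
r=least_squares(res,[.8,0,0],loss="soft_l1",f_scale=.003)
print("row_stop",r.x,np.degrees(r.x[2])); print(np.round(res(r.x).reshape(-1,2)*1e3,1).tolist())
ps=r.x
for f,uv in (("wrist1",[(270,150/2+0)]),):
    pass
print("loose guess",pix2("scene1",(369,284),.028),pix2("side1",(254,174),.028))
print("wedge",pix2("side1",[(282,299),(285,305)],.038),  "near/far",pix2("wrist1",[(20+217,80),(20+290,175/1.0)],.046))
E
python3 b.py
```

```text
row_stop [ 0.74226017  0.01472683 -0.18968833] -10.86834083500668
[[0.3, 6.0], [0.3, 1.8], [-4.6, -1.8], [-4.1, 11.5], [0.2, -18.6], [3.5, -20.2], [-6.8, -14.1], [0.4, 0.2], [2.8, 1.6], [3.2, 2.0]]
loose guess [[0.49616818 0.34356655 0.028     ]] [[0.50565173 0.34182461 0.028     ]]
wedge [[ 0.45629938 -0.32170381  0.038     ]
 [ 0.45986509 -0.34694355  0.038     ]] near/far [[0.6368273  0.11381065 0.046     ]
 [0.71351386 0.01771    0.046     ]]
```

```bash
cat > ov.py <<'E'
from h import *
def overlay(fn,ps,out,crp,k):
    im=cv2.imread(f"pics/{fn}.png"); x0,y0,x1,y1=crp
    im=cv2.resize(im[y0:y1,x0:x1],None,fx=k,fy=k,interpolation=cv2.INTER_CUBIC)
    c,s=np.cos(ps[2]),np.sin(ps[2])
    def W(l): l=np.array(l); return np.c_[ps[0]+c*l[:,0]-s*l[:,1],ps[1]+s*l[:,0]+c*l[:,1],l[:,2]]
    for poly in ([(-.34,-.15,.018),(-.34,.15,.018),(.02,.15,.018),(.02,-.15,.018)],[(0,-.08,.048),(0,.08,.048),(.02,.08,.048),(.02,-.08,.048)],[(-.2,-.14,.018),(-.2,-.14,.18),(-.2,.14,.18),(-.2,.14,.018)]):
        q=((proj(fn,W(poly))-[x0,y0]+.5)*k).astype(int); cv2.polylines(im,[q.reshape(-1,1,2)],True,(255,0,255),1)
    cv2.imwrite(f"pics/{out}.png",im)
if __name__=="__main__":
    ps=[0.74226,.014727,-.18969]
    overlay("scene1",ps,"o1",(200,170,360,310),4); overlay("side1",ps,"o2",(230,150,350,270),4);overlay("wrist1",ps,"o3",(0,0,420,300),1)
    a=[cv2.imread(f"pics/o{i}.png") for i in (1,2,3)]
    H=max(x.shape[0] for x in a); 
    o=np.hstack([cv2.copyMakeBorder(x,0,H-x.shape[0],0,0,0) for x in a]); cv2.imwrite("pics/ov.png",o); print(o.shape)
E
python3 ov.py
```

```text
(560, 1540, 3)
```

View pics/o1.png

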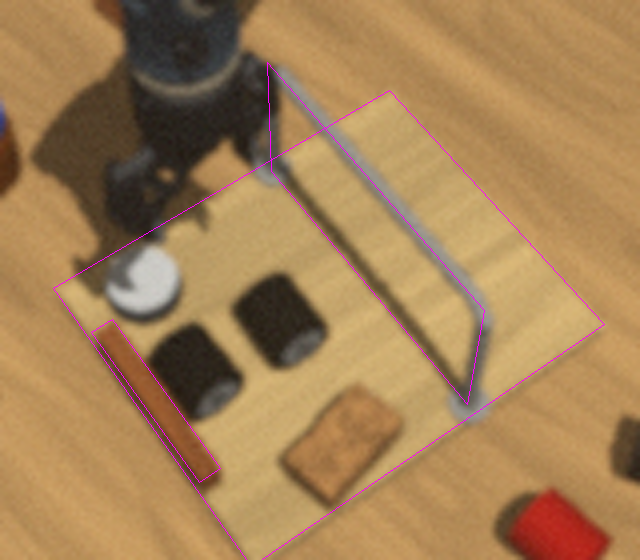

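View pics/o2.png

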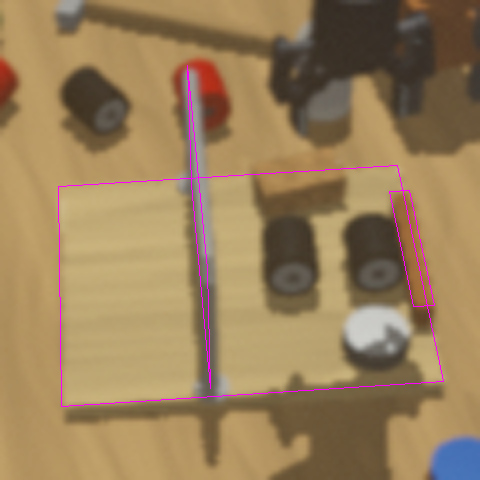

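View pics/o3.png

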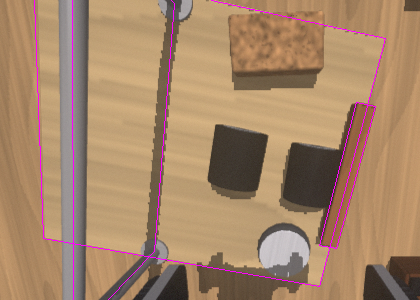

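```bash
cat > r.py <<'E'
from h import *
ps=np.array([0.74226,.014727,-.18969])
def loc(x,y):
    c,s=np.cos(ps[2]),np.sin(ps[2]); d=np.array([x,y])-ps[:2]; return np.round(1e3*np.array([c*d[0]+s*d[1],-s*d[0]+c*d[1]]),1)
if __name__=="__main__":
    for nm,box,g in (("near",(200,110,275,205),(.65,.05,-.19)),("far",(280,138,342,212),(.71,.03,-.19))):
        m=dark("wrist1",box,70); print(nm,m.sum())
        x,f=fitcyl([("wrist1",m)],g,.046); print(x,f,loc(*x[:2]),np.degrees(x[2]-ps[2]))
    for v in ([("scene1",dark("scene1",(357,272,382,297),72))],[("side1",dark("side1",(243,163,264,186),95))]):
        for g in (0.3,-.6,.8):
            x,f=fitcyl(v,(.5,.34,g),.028); print("loose",v[0][1].sum(),x,f)
E
python3 r.py
```

```text
near 2978.0
[ 0.63381111  0.03613928 -0.17276209] 0.1344961087188401 [-110.5    0.6] 0.9698979434805597
far 2929.0
[ 0.71523885  0.01926139 -0.19427377] 0.11327964439445974 [-27.4  -0.6] -0.26263072354850164
loose 298.0 [0.4983625  0.33942625 0.27809657] 0.34959863139886826
loose 298.0 [0.49886766 0.33947704 0.25227062] 0.3487958941966048
loose 298.0 [0.49889484 0.3395502  0.26335855] 0.3486248190551388
loose 174.0 [0.50189371 0.33706299 0.13822697] 0.42183908045977014
loose 174.0 [0.50164765 0.33722272 0.13762318] 0.4216362407031778
loose 174.0 [0.50139908 0.33205245 1.39951647] 0.40117196303808883
```

```bash
python3 -m pendant '[{"fingers":85,"delta_pos":[0.93,-0.48,0],"spin":0},{"fingers":85,"delta_pos":[0.93,-0.48,0],"spin":0},{"fingers":85,"delta_pos":[0.93,-0.48,0],"spin":0},{"fingers":85,"delta_pos":[0.93,-0.48,0],"spin":0},{"fingers":85,"delta_pos":[0.93,-0.48,0],"spin":0},{"fingers":85,"delta_pos":[0.93,-0.48,0],"spin":0},{"fingers":85,"delta_pos":[0.93,-0.48,0],"spin":0},{"fingers":85,"delta_pos":[0.93,-0.48,0],"spin":0},{"fingers":85,"delta_pos":[0.93,-0.48,0],"spin":0},{"fingers":85,"delta_pos":[0.93,-0.48,0],"spin":0},{"fingers":85,"delta_pos":[0.93,-0.48,0],"spin":0},{"fingers":85,"delta_pos":[0.93,-0.48,0],"spin":0},{"fingers":85,"delta_pos":[0,0,0],"spin":0},{"fingers":85,"delta_pos":[0,0,0],"spin":0}]'
python3 - <<'E'
from h import *
snap("wrist","w2"); snap("scene","s2")
E
```

```text
time: 2.05
tool_pos: [0.5027, 0.334, 0.2317]
ee_rot: [[0.001, 1.0, 0.0], [1.0, -0.001, -0.001], [-0.001, 0.0, -1.0]]
ft_force: [0.7, -0.7, 0.9]
width: 0.993
```

View pics/w2.png

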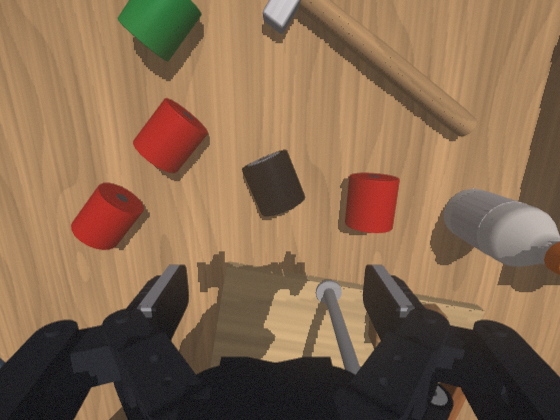

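View pics/s2.png

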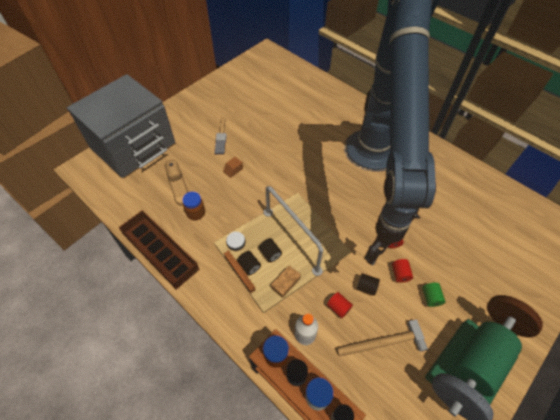

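```bash
python3 - <<'E'
from h import *
crop("w2","w2c",60,100,420,260,2)
m=dark("w2",(236,140,312,222),75); print(m.sum())
import cv2
n,l=cv2.connectedComponents(m.astype(np.uint8)); k=l[183,273]; mm=(l==k)*1.
print(mm.sum()); x,f=fitcyl([("w2",mm)],(.5,.338,.3),.028); print(x,f)
im=cv2.imread("pics/w2.png"); h=cv2.convexHull(proj("w2",cyl(x[0],x[1],.028,x[2])).astype(np.int32)); cv2.polylines(im,[h],True,(255,0,255)); cv2.imwrite("pics/w2o.png",im)
crop("w2o","w2o2",230,130,320,230,5)
s=observe(); d=s["ee_rot"].T@(np.array([x[0],x[1],s["tool_pos"][2]])-s["tool_pos"]); print("units",d/.03, s["tool_pos"])
E
```

```text
2544.0
2543.0
[0.5015445  0.33767932 0.39692161] 0.13836059000871287
units [ 1.43654026e-01 -5.24044796e-02 -1.25063165e-04] [0.50310665 0.33336607 0.23167663]
```

View pics/w2c.png

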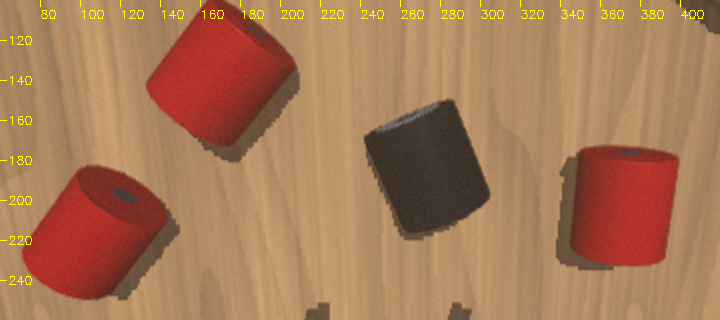

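View pics/w2o2.png

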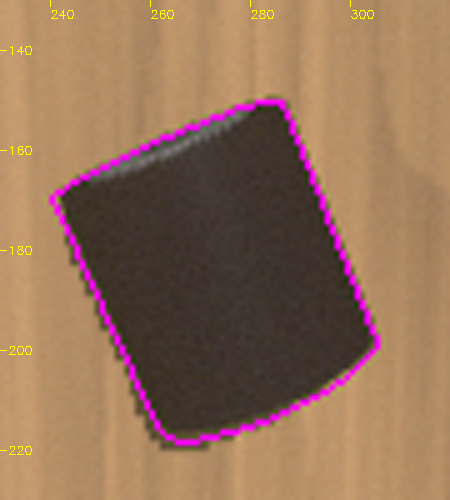

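```bash
python3 -c "
from plant import observe; print(observe()['joint_pos'].round(3))"; python3 -m pendant '[{"fingers":85,"delta_pos":[0.14,-0.05,0],"spin":0},{"fingers":85,"delta_pos":[0,0,0.3],"spin":-1},{"fingers":85,"delta_pos":[0,0,0.3],"spin":-1},{"fingers":85,"delta_pos":[0,0,0.3],"spin":-1},{"fingers":85,"delta_pos":[0,0,0.3],"spin":-1},{"fingers":85,"delta_pos":[0,0,0.3],"spin":-1},{"fingers":85,"delta_pos":[0,0,0.3],"spin":-1},{"fingers":85,"delta_pos":[0,0,0.3],"spin":-1},{"fingers":85,"delta_pos":[0,0,0.3],"spin":-1},{"fingers":85,"delta_pos":[0,0,0.3],"spin":-1},{"fingers":85,"delta_pos":[0,0,0.3],"spin":-1},{"fingers":85,"delta_pos":[0,0,0],"spin":-1},{"fingers":85,"delta_pos":[0,0,0],"spin":-1},{"fingers":85,"delta_pos":[0,0,0],"spin":-1},{"fingers":85,"delta_pos":[0,0,0],"spin":-1},{"fingers":85,"delta_pos":[0,0,0],"spin":-1},{"fingers":85,"delta_pos":[0,0,0],"spin":-1},{"fingers":85,"delta_pos":[0,0,0],"spin":-1},{"fingers":85,"delta_pos":[0,0,0],"spin":-1},{"fingers":85,"delta_pos":[0,0,0],"spin":-0.78}]'
python3 - <<'E'
from h import *
snap("wrist","w3"); s=observe(); print(s["joint_pos"].round(3),s["ee_rot"].round(3),s["tool_pos"])
d=s["ee_rot"].T@(np.array([.5015,.3377,.031])-s["tool_pos"]); print("units",d/.03)
E
```

```text
[-0.523  0.36  -0.174  1.704  0.07   1.084 -0.72 ]
time: 4.65
tool_pos: [0.5011, 0.3387, 0.1417]
ee_rot: [[-0.922, -0.387, 0.0], [-0.387, 0.922, 0.0], [-0.0, -0.0, -1.0]]
ft_force: [0.5, -0.3, 0.2]
width: 0.995
[-0.225  0.517 -0.599  1.772  0.347  0.959  1.005] [[-0.921 -0.388 -0.   ]
 [-0.388  0.921  0.   ]
 [-0.     0.    -1.   ]] [0.5011376  0.33864728 0.14165392]
units [ 1.18266630e-03 -3.41508587e-02  3.68846057e+00]
```

View pics/w3.png

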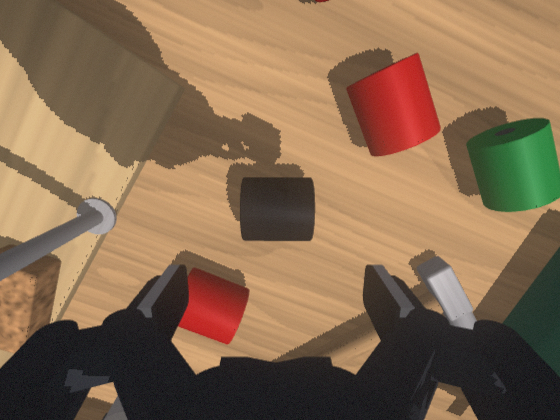

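```bash
python3 - <<'E'
from h import *
s=observe()
P=pix2("w2",[(350,228),(393,230),(348,178),(398,180)],.0); print(P)
print(((P-s["tool_pos"])@s["ee_rot"]*1e3).round())
E
```

```text
[[0.60233745 0.2729918  0.        ]
 [0.65950991 0.27017031 0.        ]
 [0.59500518 0.33972032 0.        ]
 [0.65819112 0.33717391 0.        ]]
[[ -68. -100.  142.]
 [-119. -125.  142.]
 [ -87.  -35.  142.]
 [-144.  -62.  142.]]
```

```bash
python3 -m pendant '[{"fingers":85,"delta_pos":[0,-0.03,0.9],"spin":0},{"fingers":85,"delta_pos":[0,0,0.9],"spin":0},{"fingers":85,"delta_pos":[0,0,0.9],"spin":0},{"fingers":85,"delta_pos":[0,0,0.6],"spin":0},{"fingers":85,"delta_pos":[0,0,0.39],"spin":0},{"fingers":85,"delta_pos":[0,0,0],"spin":0},{"fingers":50,"delta_pos":[0,0,0],"spin":0},{"fingers":50,"delta_pos":[0,0,0],"spin":0},{"fingers":50,"delta_pos":[0,0,0],"spin":0},{"fingers":50,"delta_pos":[0,0,0],"spin":0},{"fingers":50,"delta_pos":[0,0,0],"spin":0},{"fingers":50,"delta_pos":[0,0,0],"spin":0}]' 40
```

```text
time: 6.2
tool_pos: [0.5019, 0.339, 0.0323]
ee_rot: [[-0.923, -0.386, 0.002], [-0.386, 0.923, 0.001], [-0.002, 0.001, -1.0]]
ft_force: [-0.1, 0.1, 6.7]
width: 0.691
```

```bash
python3 -m pendant '[{"fingers":50,"delta_pos":[0,0,-0.5],"spin":0},{"fingers":50,"delta_pos":[0,0,-0.8],"spin":0.9},{"fingers":50,"delta_pos":[0,0,-0.8],"spin":0.9},{"fingers":50,"delta_pos":[0,0,-0.8],"spin":0.9},{"fingers":50,"delta_pos":[0,0,-0.6],"spin":0.9},{"fingers":50,"delta_pos":[0,0,0],"spin":1},{"fingers":50,"delta_pos":[0,0,0],"spin":1},{"fingers":50,"delta_pos":[0,-0.91,0],"spin":0},{"fingers":50,"delta_pos":[0,-0.91,0],"spin":0},{"fingers":50,"delta_pos":[0,-0.91,0],"spin":0},{"fingers":50,"delta_pos":[0,-0.91,0],"spin":0},{"fingers":50,"delta_pos":[0,-0.91,0],"spin":0},{"fingers":50,"delta_pos":[-0.1,-0.91,0],"spin":0},{"fingers":50,"delta_pos":[-0.2,-0.91,0],"spin":0},{"fingers":50,"delta_pos":[-0.2,-0.91,0],"spin":0},{"fingers":50,"delta_pos":[-0.2,-0.91,0],"spin":0},{"fingers":50,"delta_pos":[-0.2,-0.91,0],"spin":0},{"fingers":50,"delta_pos":[0,0,0],"spin":0},{"fingers":50,"delta_pos":[0,0,0],"spin":0}]'
cat > st.py <<'E'
from r import *
s=observe(); print(s["time"],"row xy",loc(*s["tool_pos"][:2]),"z",s["tool_pos"][2].round(4),"yaw off",np.degrees(np.arctan2(s["ee_rot"][1,1],s["ee_rot"][0,1])-ps[2])-90,"F",s["ft_force"].round(1),"w mm",(s["width"]*85.4).round(1))
print(s["joint_pos"].round(2),s["ee_rot"][:,2].round(3))
E
python3 st.py; python3 -c "
from h import *
snap('wrist','w4');snap('side','d4');snap('scene','s4')
crop('side' and 'd4','d4c',200,120,360,270,5)"
```

```text
time: 8.57
tool_pos: [0.4757, 0.0657, 0.1363]
ee_rot: [[-0.982, 0.189, 0.0], [0.189, 0.982, 0.001], [-0.0, 0.001, -1.0]]
ft_force: [-0.5, 0.0, -1.5]
width: 0.697Traceback (most recent call last):
  File "st.py", line 2, in <module>
    s=observe(); print(s["time"],"row xy",loc(*s["tool_pos"][:2]),"z",s["tool_pos"][2].round(4),"yaw off",np.degrees(np.arctan2(s["ee_rot"][1,1],s["ee_rot"][0,1])-ps[2])-90,"F",s["ft_force"].round(1),"w mm",(s["width"]*85.4).round(1))
                                                                                                                                                                                                               ^^^^^^^^^^^^^^^^^^^^^^^
AttributeError: 'float' object has no attribute 'round'
```

View pics/w4.png

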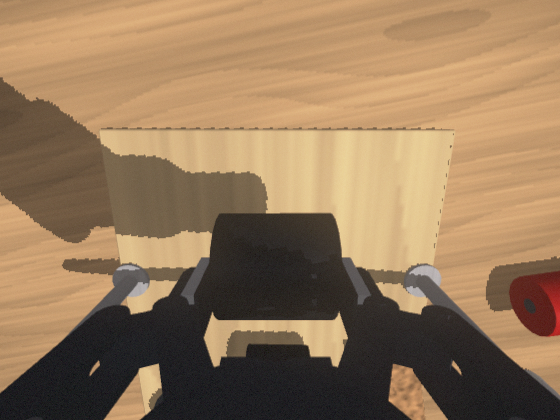

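View pics/d4c.png

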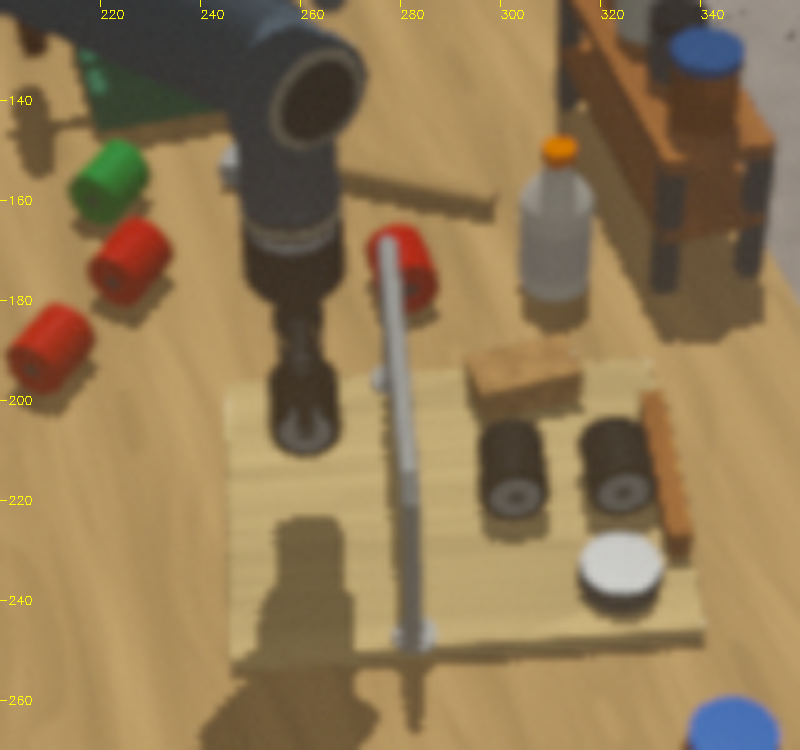

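View pics/s4.png

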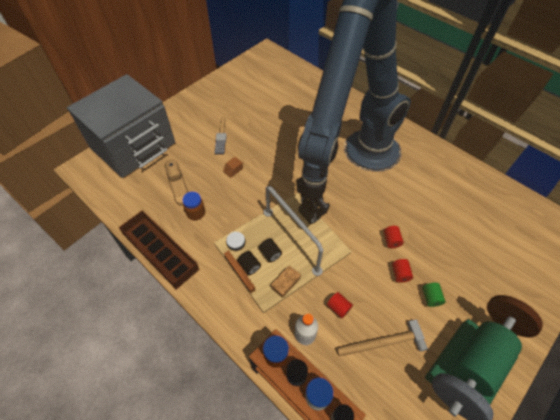

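```bash
sed -i 's/(s\["width"\]\*85.4).round(1)/s["width"]*85.4/' st.py; python3 st.py; python3 -c "
from r import *
print([loc(*p[:2]) for p in pix2('w4',[(101,129),(453,130)],.018)], [loc(*p[:2]) for p in pix2('w4',[(131,281),(423,279)],.02)])"
```

```text
8.725 row xy [-271.5    0.3] z 0.1362 yaw off 0.06272892532683727 F [-0.5  1.1 -1.7] w mm 59.08023747879022
[ 0.13  0.3  -0.43  2.07  0.17  0.81  0.99] [ 0.     0.001 -1.   ]
[array([-338.5, -145.9]), array([-337.8,  148.9])] [array([-196.9, -139.5]), array([-199.2,  142.6])]
```

```bash
python3 -m pendant '[{"fingers":50,"delta_pos":[-0.2,0,0.7],"spin":0},{"fingers":50,"delta_pos":[-0.25,0,0.8],"spin":0},{"fingers":50,"delta_pos":[0,0,0.7],"spin":0},{"fingers":50,"delta_pos":[0,0,0.4],"spin":0},{"fingers":50,"delta_pos":[0,0,0.15],"spin":0},{"fingers":50,"delta_pos":[0,0,0.06],"spin":0},{"fingers":50,"delta_pos":[0,0,0],"spin":0},{"fingers":50,"delta_pos":[0,0,0],"spin":0}]'; python3 st.py
```

```text
time: 9.72
tool_pos: [0.4895, 0.0625, 0.0523]
ee_rot: [[-0.982, 0.189, 0.001], [0.189, 0.982, 0.0], [-0.001, 0.0, -1.0]]
ft_force: [-0.0, 0.0, -1.7]
width: 0.696
9.725 row xy [-257.2   -0.7] z 0.0523 yaw off -0.05463969944156588 F [-0.   0.  -1.7] w mm 59.4740868482336
[ 0.09  0.45 -0.37  2.1   0.27  0.63  0.91] [ 0.001  0.    -1.   ]
```

```bash
python3 -m pendant '[{"fingers":50,"delta_pos":[0,0.03,0.04],"spin":0},{"fingers":50,"delta_pos":[0,0,0.03],"spin":0},{"fingers":50,"delta_pos":[0,0,0],"spin":0}]'; python3 st.py
```

```text
time: 10.1
tool_pos: [0.4896, 0.0635, 0.0502]
ee_rot: [[-0.982, 0.189, 0.001], [0.189, 0.982, -0.0], [-0.001, 0.0, -1.0]]
ft_force: [-2.5, -0.6, 4.9]
width: 0.691
10.1 row xy [-257.4    0.3] z 0.0502 yaw off -0.047822951634401534 F [-2.5 -0.6  4.9] w mm 58.977510535252755
[ 0.08  0.45 -0.37  2.1   0.27  0.63  0.91] [ 0.001 -0.    -1.   ]
```

```bash
python3 -m pendant '[{"fingers":62,"delta_pos":[0,0,-0.02],"spin":0},{"fingers":66,"delta_pos":[0,0,0],"spin":0},{"fingers":75,"delta_pos":[0,0,0],"spin":0},{"fingers":75,"delta_pos":[0,0,0],"spin":0},{"fingers":75,"delta_pos":[0,0,-0.5],"spin":0},{"fingers":75,"delta_pos":[0,0,-0.9],"spin":0},{"fingers":75,"delta_pos":[0,0,-1],"spin":0},{"fingers":75,"delta_pos":[0,0,-1],"spin":0},{"fingers":75,"delta_pos":[0,0,0],"spin":0}]'; python3 st.py; python3 -c "
from h import *
snap('wrist','w5');snap('side','d5');snap('scene','s5')
crop('d5','d5c',230,150,350,270,5)"
```

```text
time: 11.22
tool_pos: [0.4912, 0.0638, 0.1553]
ee_rot: [[-0.982, 0.19, 0.006], [0.19, 0.982, 0.001], [-0.006, 0.002, -1.0]]
ft_force: [-0.4, 0.3, -0.3]
width: 0.879
11.225 row xy [-255.9    0.9] z 0.1553 yaw off -0.058116001502952486 F [-0.4  0.3 -0.3] w mm 75.0481035152601
[ 0.15  0.3  -0.43  2.02  0.16  0.85  1.01] [ 0.006  0.001 -1.   ]
```

View pics/w5.png

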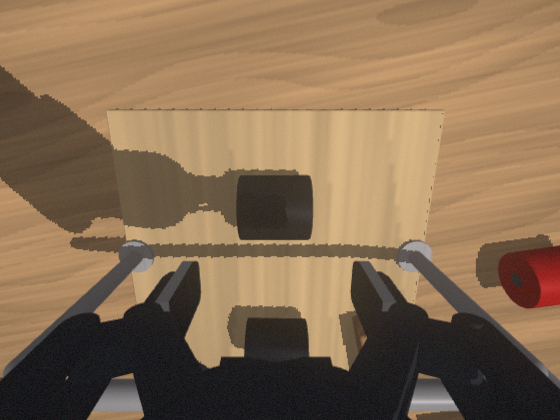

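View pics/d5c.png

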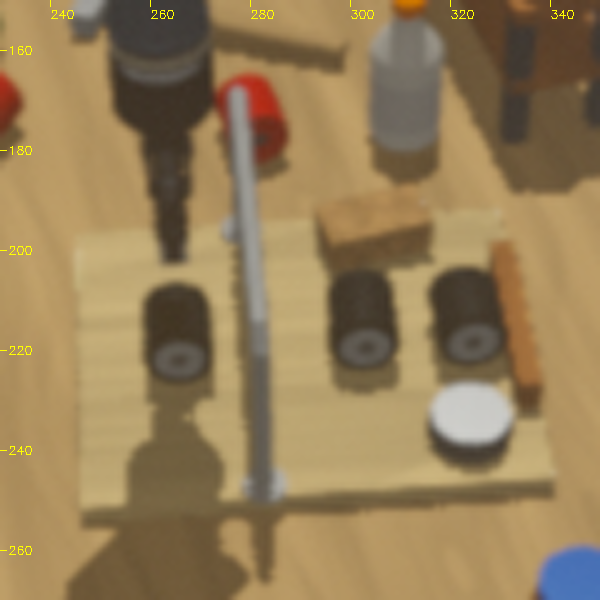

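```bash
python3 -c "
from h import *
print(pix2('s5',(233,166),.03))"; python3 -m pendant '[{"fingers":85,"delta_pos":[0.3,0,-0.9],"spin":0},{"fingers":85,"delta_pos":[0,0,-0.9],"spin":0},{"fingers":85,"delta_pos":[0,0,-0.9],"spin":0},{"fingers":85,"delta_pos":[0,-0.5,0],"spin":0},{"fingers":85,"delta_pos":[0,-1,0],"spin":0},{"fingers":85,"delta_pos":[0,-1,0],"spin":0},{"fingers":85,"delta_pos":[0,-1,0],"spin":0},{"fingers":85,"delta_pos":[0,-1,0],"spin":0},{"fingers":85,"delta_pos":[-0.2,-1,0],"spin":0},{"fingers":85,"delta_pos":[-0.2,-1,0],"spin":0},{"fingers":85,"delta_pos":[-0.2,-1,0],"spin":0},{"fingers":85,"delta_pos":[-0.2,-1,0],"spin":0},{"fingers":85,"delta_pos":[-0.2,-1,0],"spin":0},{"fingers":85,"delta_pos":[-0.2,-1,0],"spin":0},{"fingers":85,"delta_pos":[-0.2,-1,0],"spin":0},{"fingers":85,"delta_pos":[-0.2,-1,0],"spin":0},{"fingers":85,"delta_pos":[0,-0.5,0],"spin":0},{"fingers":85,"delta_pos":[0,0,0],"spin":0},{"fingers":85,"delta_pos":[0,0,0],"spin":0}]'; python3 -c "
from h import *
snap('wrist','w6')"
```

```text
[[ 0.46392231 -0.32447076  0.03      ]]
time: 13.75
tool_pos: [0.4537, -0.3255, 0.2327]
ee_rot: [[-0.982, 0.188, -0.001], [0.188, 0.982, 0.001], [0.001, 0.001, -1.0]]
ft_force: [0.0, 0.1, 0.4]
width: 0.996
```

View pics/w6.png

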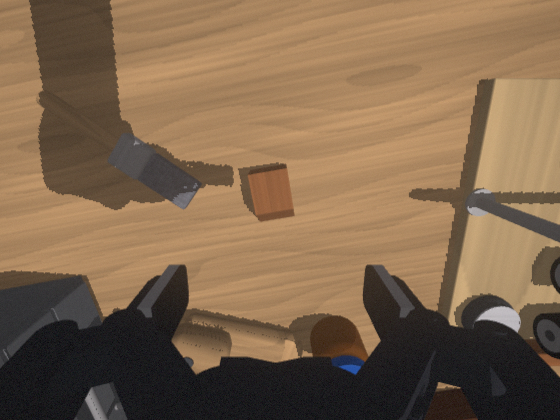

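```bash
python3 -c "
from h import *
crop('w6','w6c',220,145,310,235,7)"
```

```text
(no output)
```

View pics/w6c.png

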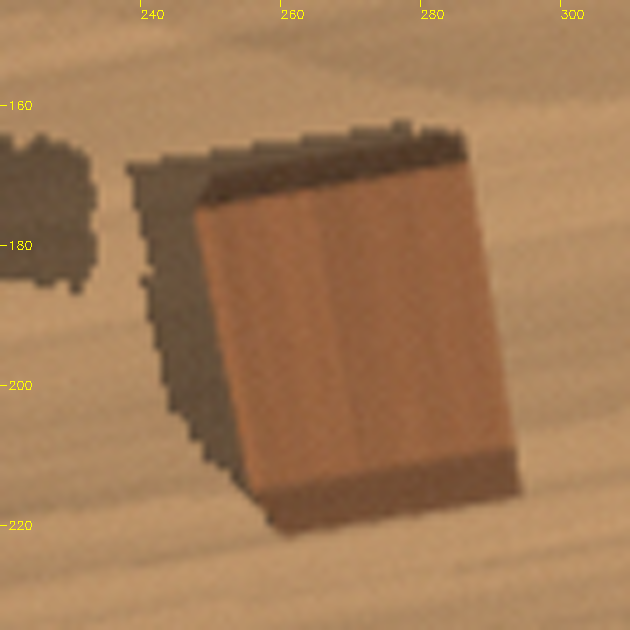

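```bash
cat > wf.py <<'E'
from r import *
def fitw(fn,obs,p0,z0):
    def pts(p):
        c,s=np.cos(p[2]),np.sin(p[2]); L=np.array([o[0] for o in obs])/1e3
        return np.c_[p[0]+c*L[:,0]-s*L[:,1],p[1]+s*L[:,0]+c*L[:,1],z0+L[:,2]]
    uv=np.array([o[1] for o in obs])
    f=lambda p:(proj(fn,pts(p))-uv).ravel()
    best=min((least_squares(f,[p0[0],p0[1],a],loss="soft_l1") for a in np.arange(-3,3.2,.8)),key=lambda r:r.cost)
    return best.x,f(best.x).reshape(-1,2).round(1)
E
python3 - <<'E'
from wf import *
obs=[((-35,-22.5,38),(247.9,174.7)),((-35,22.5,38),(286.7,168.3)),((13,22.5,38),(293.4,209)),((13,-22.5,38),(255.4,215)),((35,-22.5,0),(260.7,221.4)),((35,22.5,0),(294.3,215.7)),((-35,22.5,0),(286.4,163.6))]
x,e=fitw("w6",obs,(.46,-.33),0); print(x,np.degrees(x[2]),e.tolist())
s=observe()
c=np.array([np.cos(x[2]),np.sin(x[2]),0])
for off in (0,-.012):
    P=np.array([x[0],x[1],.028])+c*off; print(off,(s["ee_rot"].T@(P-s["tool_pos"])/.03).round(3))
y=np.degrees(np.arctan2(s["ee_rot"][1,1],s["ee_rot"][0,1])); print("tool y ang",y,"target",np.degrees(x[2])+90,"spin units",-(np.degrees(x[2])+90-y)/6, s["joint_pos"].round(2))
E
```

```text
[ 0.46780791 -0.33108231 -0.02134238] -1.2228280534484393 [[-0.1, -0.0], [0.4, -0.2], [0.1, -0.4], [0.2, -0.3], [-0.2, 0.5], [-0.0, 0.8], [-0.4, -0.0]]
0 [-0.494 -0.105  6.832]
-0.012 [-0.1   -0.171  6.833]
tool y ang 79.20163776879717 target 88.77717194655156 spin units -1.5959223629590653 [ 0.69  0.29 -0.17  1.8   0.06  1.06  1.88]
```

```bash
python3 -m pendant '[{"fingers":65,"delta_pos":[-0.1,-0.17,0],"spin":0},{"fingers":65,"delta_pos":[0,0,0.5],"spin":-0.8},{"fingers":65,"delta_pos":[0,0,1],"spin":-0.8},{"fingers":65,"delta_pos":[0,0,1],"spin":0},{"fingers":65,"delta_pos":[0,0,1],"spin":0},{"fingers":65,"delta_pos":[0,0,1],"spin":0},{"fingers":65,"delta_pos":[0,0,0],"spin":0},{"fingers":65,"delta_pos":[0,0,0],"spin":0}]'; python3 - <<'E'
from h import *
snap("wrist","w7"); s=observe(); c=np.array([np.cos(-.0213),np.sin(-.0213),0]); P=np.array([.4678,-.3311,.028])-.012*c
print((s["ee_rot"].T@(P-s["tool_pos"])/.03).round(3), s["ee_rot"][:,1].round(3))
E
```

```text
time: 14.8
tool_pos: [0.4566, -0.3328, 0.0993]
ee_rot: [[-1.0, 0.023, 0.002], [0.023, 1.0, -0.001], [-0.002, -0.001, -1.0]]
ft_force: [-0.2, -0.6, 0.2]
width: 0.762
[0.04  0.075 2.389] [ 0.023  1.    -0.001]
```

View pics/w7.png

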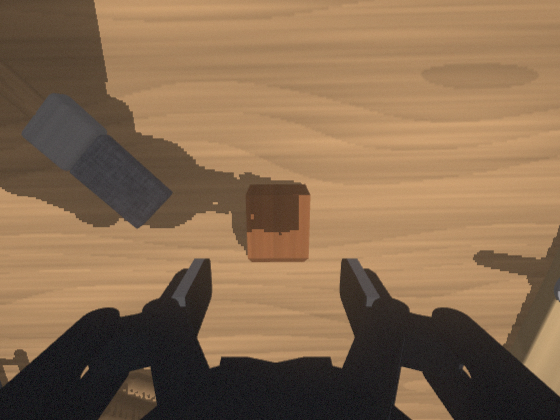

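```bash
python3 -m pendant '[{"fingers":65,"delta_pos":[0.04,0.07,0.9],"spin":0},{"fingers":65,"delta_pos":[0,0,0.9],"spin":0},{"fingers":65,"delta_pos":[0,0,0.5],"spin":0},{"fingers":65,"delta_pos":[0,0,0.05],"spin":0},{"fingers":65,"delta_pos":[0,0,0],"spin":0},{"fingers":35,"delta_pos":[0,0,0],"spin":0},{"fingers":35,"delta_pos":[0,0,0],"spin":0},{"fingers":35,"delta_pos":[0,0,0],"spin":0},{"fingers":35,"delta_pos":[0,0,0],"spin":0},{"fingers":35,"delta_pos":[0,0,0],"spin":0},{"fingers":35,"delta_pos":[0,0,0],"spin":0}]' 30; python3 st.py
```

```text
time: 16.23
tool_pos: [0.4553, -0.3308, 0.0289]
ee_rot: [[-1.0, 0.023, 0.002], [0.023, 1.0, -0.001], [-0.002, -0.001, -1.0]]
ft_force: [-1.2, 0.8, 5.5]
width: 0.52
16.225 row xy [-216.7 -393.5] z 0.0289 yaw off 9.547435205134093 F [-1.2  0.8  5.5] w mm 44.446290253520715
[ 0.68  0.55 -0.17  1.96  0.14  0.64  1.97] [ 0.002 -0.001 -1.   ]
```

```bash
python3 -m pendant '[{"fingers":35,"delta_pos":[0,0,-0.5],"spin":0},{"fingers":35,"delta_pos":[0,0,-1],"spin":0.8},{"fingers":35,"delta_pos":[0,0,-1],"spin":0.8},{"fingers":35,"delta_pos":[0,0,-1],"spin":0},{"fingers":35,"delta_pos":[0.48,0.93,-1],"spin":0},{"fingers":35,"delta_pos":[0.48,0.93,0],"spin":0},{"fingers":35,"delta_pos":[0.48,0.93,0],"spin":0},{"fingers":35,"delta_pos":[0.48,0.93,0],"spin":0},{"fingers":35,"delta_pos":[0,0.93,0],"spin":0},{"fingers":35,"delta_pos":[0,0.93,0],"spin":0},{"fingers":35,"delta_pos":[0,0.93,0],"spin":0},{"fingers":35,"delta_pos":[0,0.93,0],"spin":0},{"fingers":35,"delta_pos":[0,0.93,0],"spin":0},{"fingers":35,"delta_pos":[0,0.93,0],"spin":0},{"fingers":35,"delta_pos":[0,0.93,0],"spin":0},{"fingers":35,"delta_pos":[0,0.93,0],"spin":0},{"fingers":35,"delta_pos":[0,0.93,0],"spin":0},{"fingers":35,"delta_pos":[0,0.93,0],"spin":0},{"fingers":35,"delta_pos":[0,0,0],"spin":0},{"fingers":35,"delta_pos":[0,0,0],"spin":0}]'; python3 st.py;python3 -c "
from h import *
snap('wrist','w8')"
```

```text
time: 18.73
tool_pos: [0.4717, 0.0632, 0.1629]
ee_rot: [[-0.982, 0.19, -0.0], [0.19, 0.982, -0.001], [-0.0, -0.001, -1.0]]
ft_force: [0.5, -0.2, -1.0]
width: 0.516
18.725 row xy [-274.9   -3.4] z 0.1629 yaw off -0.08102924570827952 F [ 0.5 -0.2 -1. ] w mm 44.095861599643136
[ 0.1   0.25 -0.37  2.05  0.12  0.86  1.04] [-0.    -0.001 -1.   ]
```

View pics/w8.png

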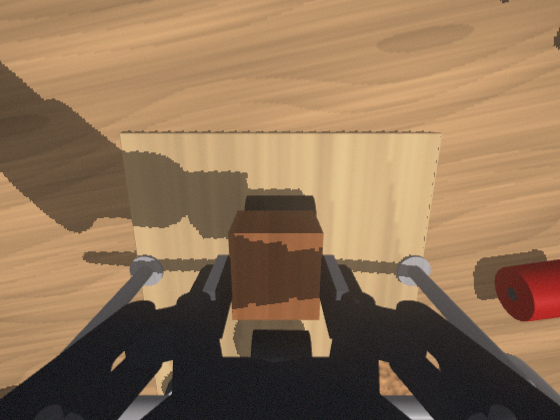

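```bash
python3 -m pendant '[{"fingers":35,"delta_pos":[0.6,0.12,0],"spin":0},{"fingers":35,"delta_pos":[0.6,0,0],"spin":0},{"fingers":35,"delta_pos":[0.47,0,0],"spin":0},{"fingers":35,"delta_pos":[0,0,0.7],"spin":0},{"fingers":35,"delta_pos":[0,0,0.7],"spin":0},{"fingers":35,"delta_pos":[0,0,0.8],"spin":0},{"fingers":35,"delta_pos":[0,0,0.5],"spin":0},{"fingers":35,"delta_pos":[0,0,0],"spin":0},{"fingers":35,"delta_pos":[0,0,0],"spin":0}]'; python3 st.py;python3 -c "
from h import *
snap('wrist','w9')"
```

```text
time: 19.9
tool_pos: [0.424, 0.0773, 0.0823]
ee_rot: [[-0.982, 0.189, 0.001], [0.189, 0.982, 0.0], [-0.001, 0.001, -1.0]]
ft_force: [-0.1, -0.2, -0.4]
width: 0.517
19.9 row xy [-324.4    1.4] z 0.0823 yaw off -0.04848037956232076 F [-0.1 -0.2 -0.4] w mm 44.19059244047243
[ 0.04  0.31 -0.37  2.22  0.19  0.64  0.91] [ 0.001  0.    -1.   ]
```

View pics/w9.png

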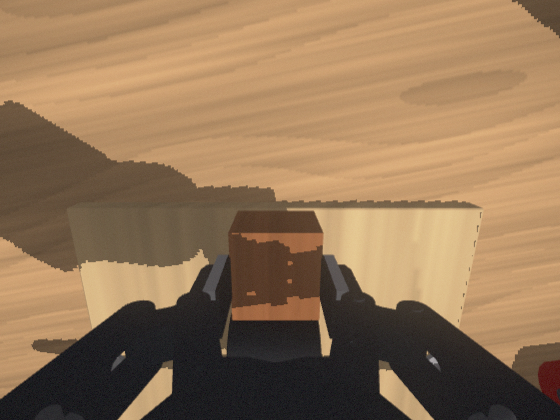

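```bash
python3 -m pendant '[{"fingers":35,"delta_pos":[0,0,0.5],"spin":0},{"fingers":35,"delta_pos":[0,-0.02,0.4],"spin":0},{"fingers":35,"delta_pos":[0,0,0.15],"spin":0},{"fingers":35,"delta_pos":[0,0,0.06],"spin":0},{"fingers":35,"delta_pos":[0,0,0],"spin":0},{"fingers":35,"delta_pos":[0,0,0],"spin":0}]'; python3 st.py
```

```text
time: 20.7
tool_pos: [0.4236, 0.0765, 0.0487]
ee_rot: [[-0.982, 0.189, 0.001], [0.189, 0.982, 0.0], [-0.001, 0.0, -1.0]]
ft_force: [0.4, 0.0, -0.9]
width: 0.514
20.7 row xy [-324.6    0.6] z 0.0487 yaw off -0.05281504075790622 F [ 0.4  0.  -0.9] w mm 43.88505146505537
[ 0.01  0.38 -0.34  2.24  0.24  0.55  0.87] [ 0.001  0.    -1.   ]
```

```bash
python3 -m pendant '[{"fingers":35,"delta_pos":[0,0,0.04],"spin":0},{"fingers":35,"delta_pos":[0,0,0.03],"spin":0},{"fingers":35,"delta_pos":[0,0,0],"spin":0}]'; python3 st.py
```

```text
time: 21.08
tool_pos: [0.4237, 0.0765, 0.0468]
ee_rot: [[-0.982, 0.189, 0.001], [0.189, 0.982, -0.0], [-0.001, -0.0, -1.0]]
ft_force: [-0.5, -0.4, 4.7]
width: 0.514
21.075 row xy [-324.5    0.6] z 0.0468 yaw off -0.052120769266920774 F [-0.5 -0.4  4.7] w mm 43.88457545193493
[ 0.01  0.38 -0.34  2.24  0.24  0.55  0.87] [ 0.001 -0.    -1.   ]
```

```bash
python3 -m pendant '[{"fingers":35,"delta_pos":[-0.08,0,-0.01],"spin":0},{"fingers":35,"delta_pos":[-0.12,0,0],"spin":0},{"fingers":35,"delta_pos":[-0.15,0,0],"spin":0},{"fingers":35,"delta_pos":[-0.15,0,0],"spin":0},{"fingers":35,"delta_pos":[-0.15,0,0],"spin":0},{"fingers":35,"delta_pos":[-0.15,0,0],"spin":0},{"fingers":35,"delta_pos":[-0.15,0,0],"spin":0},{"fingers":35,"delta_pos":[-0.15,0,0],"spin":0},{"fingers":35,"delta_pos":[-0.15,0,0],"spin":0},{"fingers":35,"delta_pos":[-0.15,0,0],"spin":0}]'; python3 st.py;python3 -c "
from h import *
snap('wrist','w10');snap('side','d10')
crop('d10','d10c',230,150,350,270,5)"
```

```text
time: 22.32
tool_pos: [0.4619, 0.069, 0.0468]
ee_rot: [[-0.982, 0.189, -0.005], [0.189, 0.982, -0.001], [0.005, -0.002, -1.0]]
ft_force: [-7.1, 1.2, 10.6]
width: 0.517
22.325 row xy [-285.5    0.5] z 0.0468 yaw off -0.005373773600780396 F [-7.1  1.2 10.6] w mm 44.126541933375435
[ 0.03  0.43 -0.33  2.16  0.24  0.6   0.91] [-0.005 -0.001 -1.   ]
```

View pics/d10c.png

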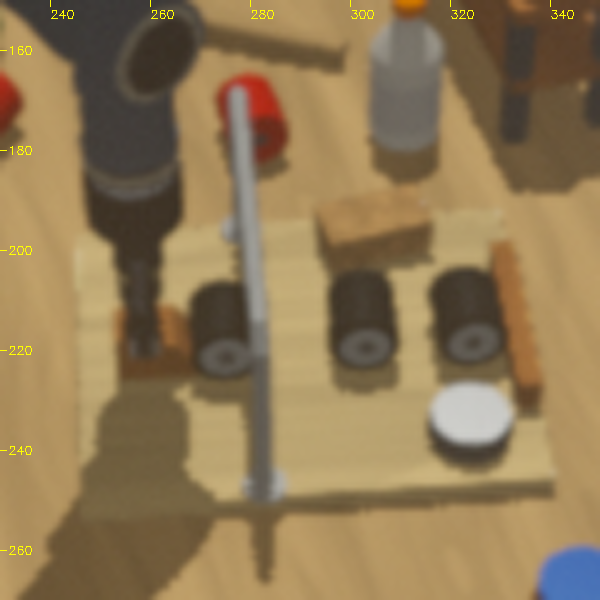

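```bash
python3 -m pendant '[{"fingers":35,"delta_pos":[0,0,-0.03],"spin":0},{"fingers":35,"delta_pos":[-0.12,0,0],"spin":0},{"fingers":35,"delta_pos":[-0.15,0,0],"spin":0},{"fingers":35,"delta_pos":[-0.15,0,0],"spin":0},{"fingers":35,"delta_pos":[-0.15,0,0],"spin":0},{"fingers":35,"delta_pos":[-0.15,0,0],"spin":0},{"fingers":35,"delta_pos":[-0.12,0,0],"spin":0},{"fingers":35,"delta_pos":[0,0,0],"spin":0},{"fingers":35,"delta_pos":[0,0,0],"spin":0}]'; python3 st.py;python3 -c "
from h import *
snap('wrist','w11');snap('side','d11')
crop('d11','d11c',230,150,350,270,5)"
```

```text
time: 23.55
tool_pos: [0.4892, 0.0637, 0.0475]
ee_rot: [[-0.982, 0.189, -0.0], [0.189, 0.982, -0.0], [0.0, -0.0, -1.0]]
ft_force: [-0.3, -0.1, -0.7]
width: 0.516
23.55 row xy [-257.8    0.4] z 0.0475 yaw off -0.04535717757684665 F [-0.3 -0.1 -0.7] w mm 44.067600530729244
[ 0.05  0.45 -0.33  2.1   0.24  0.62  0.93] [-0. -0. -1.]
```

View pics/d11c.png

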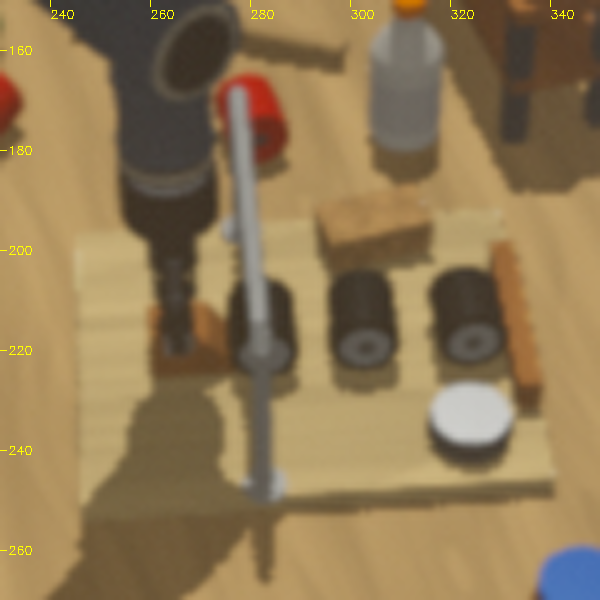

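View pics/w11.png

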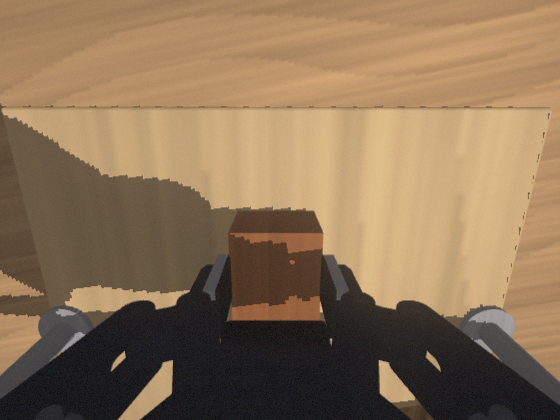

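```bash
python3 -m pendant '[{"fingers":48,"delta_pos":[0,0,0],"spin":0},{"fingers":52,"delta_pos":[0,0,0],"spin":0},{"fingers":55,"delta_pos":[0,0,0],"spin":0},{"fingers":55,"delta_pos":[0.23,0,0],"spin":0},{"fingers":55,"delta_pos":[0.23,0,0],"spin":0},{"fingers":55,"delta_pos":[0,0,0],"spin":0},{"fingers":35,"delta_pos":[0,0,0],"spin":0},{"fingers":35,"delta_pos":[0,0,0],"spin":0},{"fingers":35,"delta_pos":[0,0,0],"spin":0},{"fingers":35,"delta_pos":[0,0,0],"spin":0},{"fingers":35,"delta_pos":[-0.08,0,0],"spin":0},{"fingers":35,"delta_pos":[-0.15,0,0],"spin":0},{"fingers":35,"delta_pos":[-0.15,0,0],"spin":0},{"fingers":35,"delta_pos":[-0.12,0,0],"spin":0},{"fingers":35,"delta_pos":[0,0,0],"spin":0}]'; python3 st.py;python3 -c "
from h import *
snap('wrist','w12');snap('side','d12')
crop('d12','d12c',230,150,350,270,5)"
```

```text
time: 25.52
tool_pos: [0.4888, 0.0641, 0.0478]
ee_rot: [[-0.982, 0.189, -0.003], [0.189, 0.982, -0.0], [0.003, -0.001, -1.0]]
ft_force: [-6.5, 1.0, 9.8]
width: 0.517
25.525 row xy [-258.2    0.7] z 0.0478 yaw off -0.029483255400947428 F [-6.5  1.   9.8] w mm 44.17750853376886
[ 0.05  0.45 -0.33  2.1   0.24  0.62  0.93] [-0.003 -0.    -1.   ]
```

View pics/d12c.png

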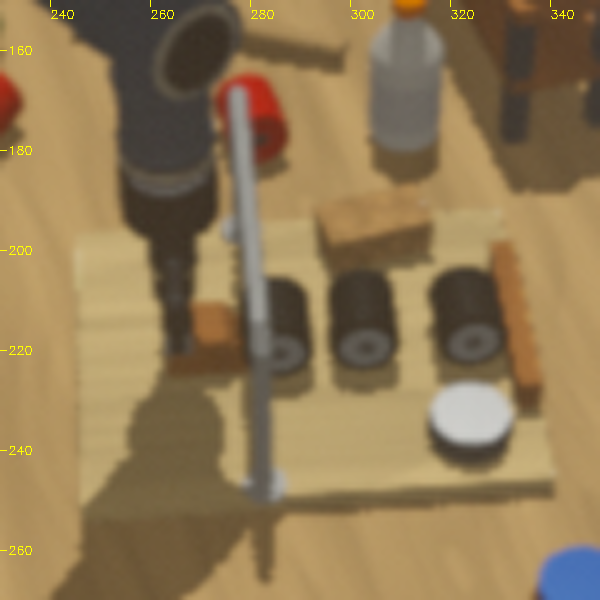

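View pics/w12.png

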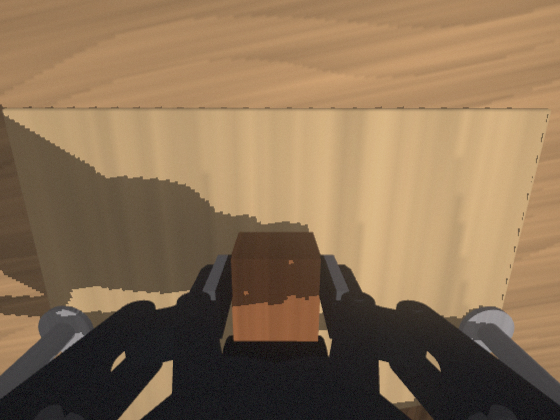

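```bash
python3 -m pendant '[{"fingers":50,"delta_pos":[0,0,0],"spin":0},{"fingers":55,"delta_pos":[0,0,0],"spin":0},{"fingers":60,"delta_pos":[0,0,0],"spin":0},{"fingers":60,"delta_pos":[0,0,-0.6],"spin":0},{"fingers":60,"delta_pos":[0.4,0,-0.9],"spin":0},{"fingers":85,"delta_pos":[0.5,0,-0.9],"spin":0},{"fingers":85,"delta_pos":[0.5,0,0],"spin":0},{"fingers":85,"delta_pos":[0,0,0],"spin":1},{"fingers":85,"delta_pos":[0,0,0],"spin":1},{"fingers":85,"delta_pos":[0,0,0],"spin":1},{"fingers":85,"delta_pos":[0,0,0],"spin":1},{"fingers":85,"delta_pos":[0,0,0],"spin":1},{"fingers":85,"delta_pos":[0,0,0],"spin":1},{"fingers":85,"delta_pos":[0,0,0],"spin":1},{"fingers":85,"delta_pos":[0,0,0],"spin":1},{"fingers":85,"delta_pos":[0,0,0],"spin":1},{"fingers":85,"delta_pos":[0,0,0],"spin":1},{"fingers":85,"delta_pos":[0,0,0],"spin":1},{"fingers":85,"delta_pos":[0,0,0],"spin":1}]'; python3 -m pendant '[{"fingers":85,"delta_pos":[0,0,0],"spin":1},{"fingers":85,"delta_pos":[0,0,0],"spin":1},{"fingers":85,"delta_pos":[0,0,0],"spin":1},{"fingers":85,"delta_pos":[0,-0.6,0],"spin":0},{"fingers":85,"delta_pos":[0,-0.5,0],"spin":0},{"fingers":85,"delta_pos":[0,0,0],"spin":0},{"fingers":85,"delta_pos":[0,0,0],"spin":0}]'; python3 st.py;python3 -c "
from h import *
snap('wrist','w13');snap('side','d13');snap('scene','s13')
crop('d13','d13c',230,150,350,270,5);crop('s13','s13c',210,170,350,310,5)"
```

```text
time: 28.0
tool_pos: [0.4484, 0.0712, 0.1184]
ee_rot: [[-0.12, 0.993, -0.002], [0.993, 0.12, -0.001], [-0.0, -0.002, -1.0]]
ft_force: [0.6, 0.8, -0.6]
width: 0.991
time: 28.88
tool_pos: [0.4171, 0.0778, 0.1198]
ee_rot: [[0.189, 0.982, 0.001], [0.982, -0.189, 0.0], [0.0, 0.001, -1.0]]
ft_force: [1.2, -0.0, 0.2]
width: 0.996
28.875 row xy [-331.2    0.6] z 0.1198 yaw off -90.01922020918289 F [ 1.2 -0.   0.2] w mm 85.0677360211263
[-0.2   0.22 -0.09  2.21  0.03  0.71 -0.51] [ 0.001  0.    -1.   ]
```

View pics/d13c.png

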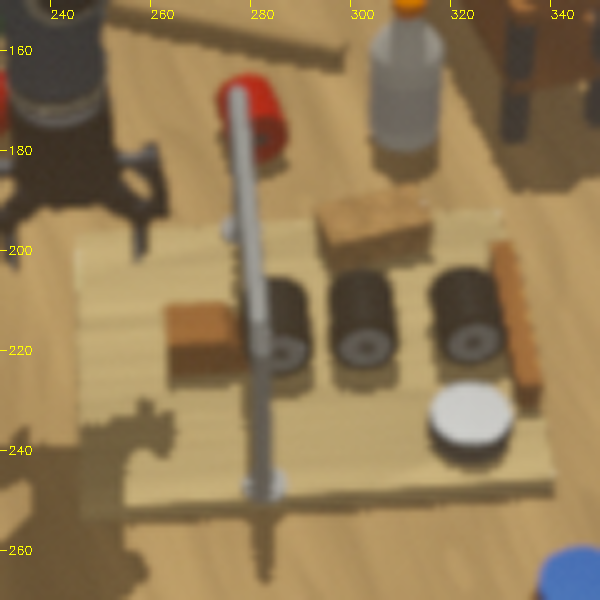

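View pics/s13c.png

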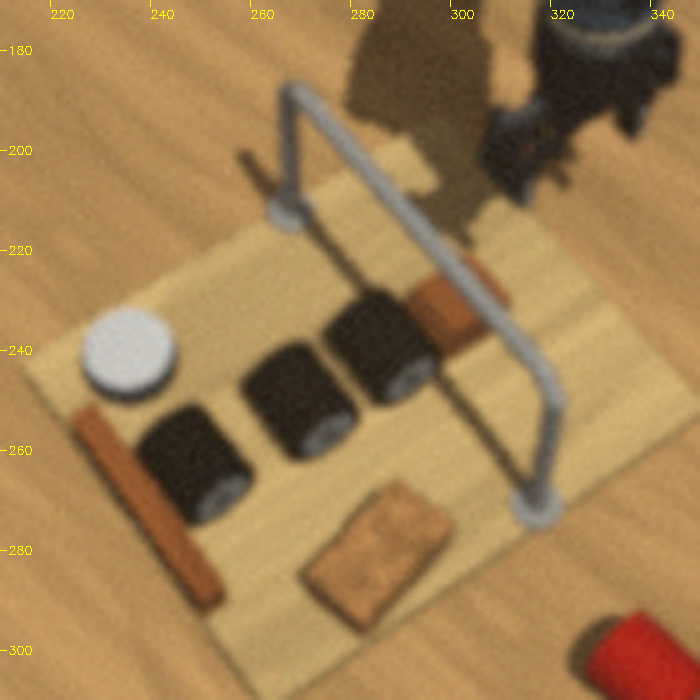

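View pics/w13.png

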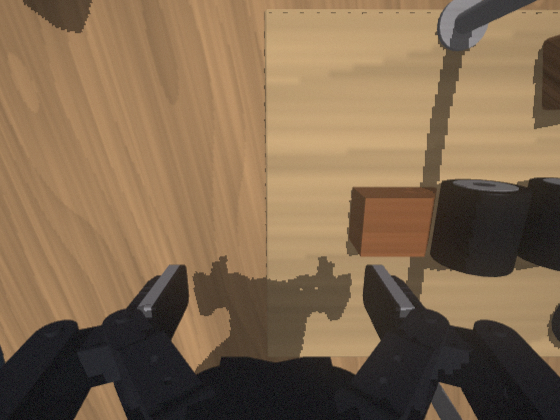

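```bash
python3 -c "
from h import *
crop('w13','w13c',335,165,545,285,3)"
```

```text
(no output)
```

View pics/w13c.png

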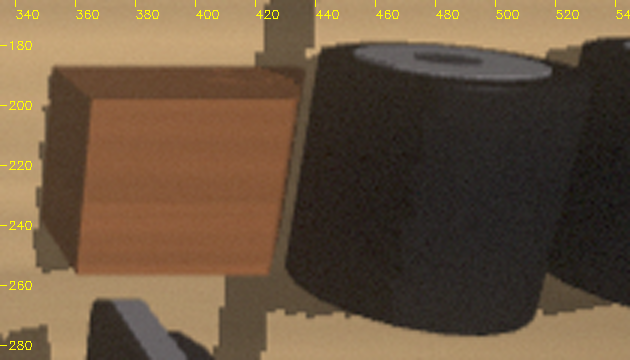

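```bash
python3 - <<'E'
from wf import *
obs=[((-35,22.5,38),(365.7,198)),((13,22.5,38),(434,197.7)),((13,-22.5,38),(425,256.3)),((-35,-22.5,38),(360,256.3)),((-35,22.5,0),(352,187.5))]
x,e=fitw("w13",obs,(.5,.05),.018); print(loc(*x[:2]),np.degrees(x[2]-ps[2]),e.tolist())
im=cv2.imread("pics/w13.png").max(2); m=np.zeros(im.shape); 
m[178:280,428:528]=im[178:280,428:528]<62; 
cv2.imwrite("pics/m.png",m*255)
x,f=fitcyl([("w13",m)],(.56,.05,-.19),.046); print(loc(*x[:2]),np.degrees(x[2]-ps[2]),f)
E
```

```text
[-231.3    0.3] 0.24872445417000544 [[-0.0, 0.2], [-0.6, 0.2], [-0.4, -0.2], [0.7, 0.1], [0.5, -0.4]]
[-176.7   -0.2] -1.824704884053991 0.15526470716777602[ WARN:0@2.767] global loadsave.cpp:1063 imwrite_ Unsupported depth image for selected encoder is fallbacked to CV_8U.
```

```bash
python3 -m pendant '[{"fingers":85,"delta_pos":[0,0,0.8],"spin":0},{"fingers":85,"delta_pos":[0,0,0.8],"spin":0},{"fingers":85,"delta_pos":[0,0,0.8],"spin":0},{"fingers":85,"delta_pos":[0,0,0.35],"spin":0},{"fingers":85,"delta_pos":[0,0,0],"spin":0},{"fingers":85,"delta_pos":[0,0,0],"spin":0}]'; python3 st.py;python3 -c "
from h import *
snap('wrist','w14')"
```

```text
time: 29.78
tool_pos: [0.4176, 0.0779, 0.0376]
ee_rot: [[0.189, 0.982, 0.001], [0.982, -0.189, 0.0], [0.001, 0.001, -1.0]]
ft_force: [-0.1, -1.5, -0.4]
width: 0.992
29.775 row xy [-330.8    0.8] z 0.0376 yaw off -90.05381614027745 F [-0.1 -1.5 -0.4] w mm 84.69072336234521
[-0.22  0.37 -0.08  2.27  0.06  0.5  -0.54] [ 0.001  0.    -1.   ]
```

View pics/w14.png

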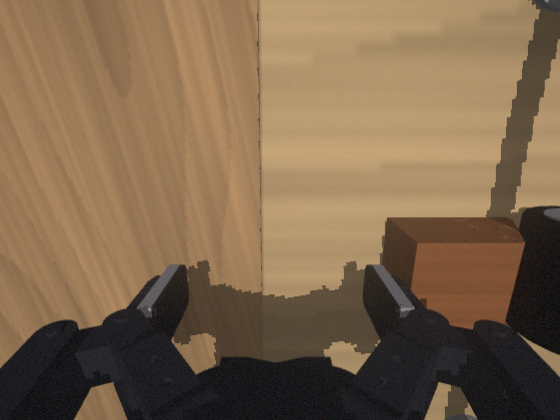

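```bash
python3 -m pendant '[{"fingers":85,"delta_pos":[0,0.1,0],"spin":0},{"fingers":85,"delta_pos":[0,0.12,0],"spin":0},{"fingers":85,"delta_pos":[0,0.12,0],"spin":0},{"fingers":85,"delta_pos":[0,0.12,0],"spin":0},{"fingers":85,"delta_pos":[0,0.12,0],"spin":0},{"fingers":85,"delta_pos":[0,0.12,0],"spin":0},{"fingers":85,"delta_pos":[0,0.12,0],"spin":0},{"fingers":85,"delta_pos":[0,0.12,0],"spin":0},{"fingers":85,"delta_pos":[0,0.1,0],"spin":0}]'; python3 st.py;python3 -c "
from h import *
snap('scene','s15');snap('side','d15')
crop('d15','d15c',230,150,350,270,5);crop('s15','s15c',210,170,350,310,5)"
```

```text
time: 30.95
tool_pos: [0.4475, 0.0718, 0.037]
ee_rot: [[0.189, 0.982, -0.001], [0.982, -0.189, -0.0], [-0.0, -0.001, -1.0]]
ft_force: [-3.3, 0.6, 3.2]
width: 1.001
30.95 row xy [-300.3    0.5] z 0.037 yaw off -90.05129469451694 F [-3.3  0.6  3.2] w mm 85.51510990284648
[-0.19  0.41 -0.08  2.21  0.06  0.53 -0.5 ] [-0.001 -0.    -1.   ]
```

View pics/s15c.png

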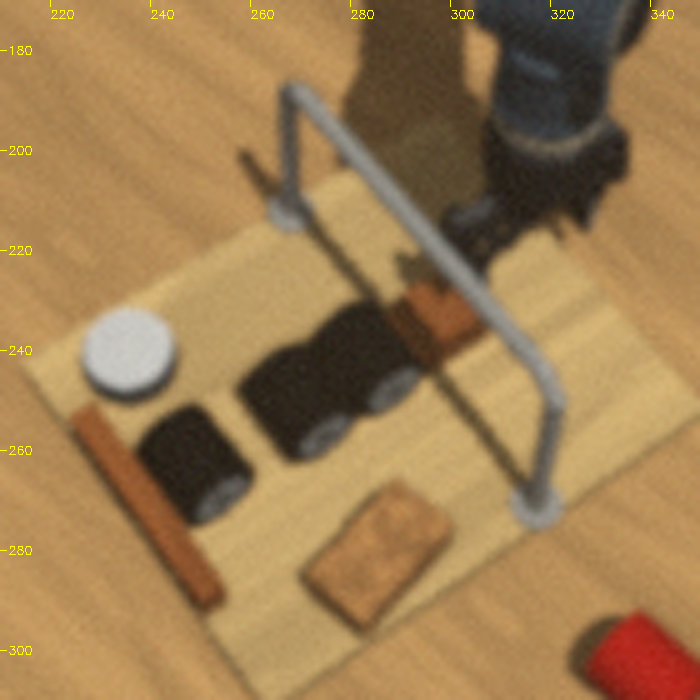

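View pics/d15c.png

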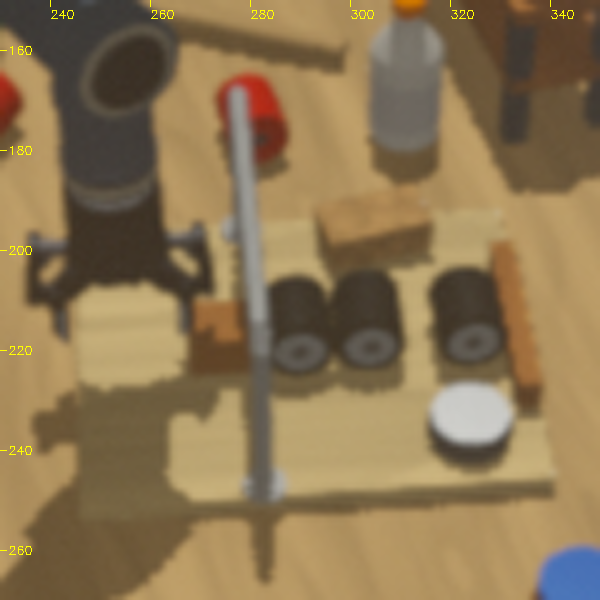

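```bash
python3 -m pendant '[{"fingers":85,"delta_pos":[0,0.1,0],"spin":0},{"fingers":85,"delta_pos":[0,0.1,0],"spin":0},{"fingers":85,"delta_pos":[0,0.1,0],"spin":0},{"fingers":85,"delta_pos":[0,0.1,0],"spin":0},{"fingers":85,"delta_pos":[0,0,0],"spin":0}]'; python3 st.py;python3 -c "
from h import *
snap('scene','s16');snap('side','d16')
crop('d16','d16c',230,150,350,270,5);crop('s16','s16c',210,170,350,310,5)"
```

```text
time: 31.68
tool_pos: [0.4602, 0.0694, 0.037]
ee_rot: [[0.19, 0.982, 0.001], [0.982, -0.19, 0.0], [0.0, 0.001, -1.0]]
ft_force: [0.2, 0.2, -0.3]
width: 0.995
31.675 row xy [-287.3    0.5] z 0.037 yaw off -90.07646992562545 F [ 0.2  0.2 -0.3] w mm 85.01154183829696
[-0.18  0.42 -0.07  2.18  0.06  0.54 -0.49] [ 0.001  0.    -1.   ]
```

View pics/s16c.png

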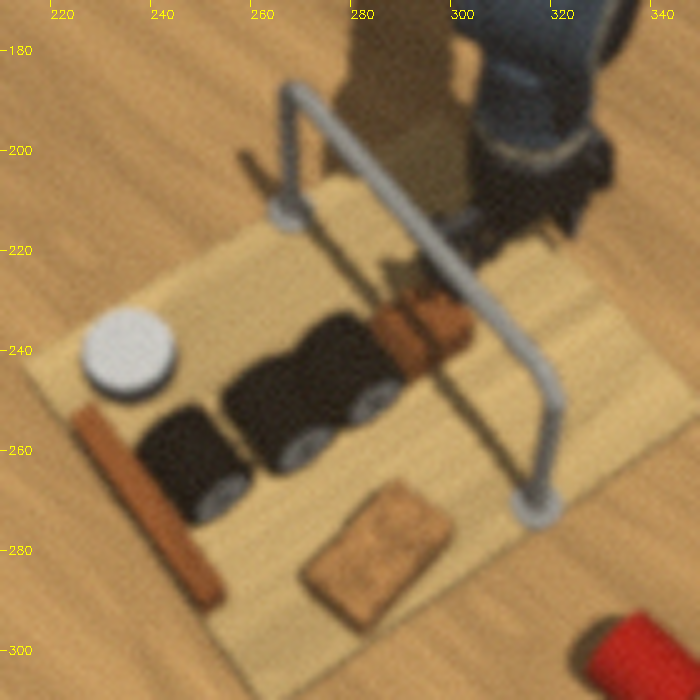

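```bash
python3 -m pendant '[{"fingers":85,"delta_pos":[0,0.08,0],"spin":0},{"fingers":85,"delta_pos":[0,0.08,0],"spin":0}]'; python3 st.py; python3 -m pendant '[{"fingers":85,"delta_pos":[0,0.06,0],"spin":0}]';  python3 -m pendant '[{"fingers":85,"delta_pos":[0,0.05,0],"spin":0}]'; python3 st.py;python3 -c "
from h import *
snap('scene','s17')
crop('s17','s17c',210,170,350,310,5)"
```

```text
time: 32.02
tool_pos: [0.4638, 0.0687, 0.037]
ee_rot: [[0.189, 0.982, -0.0], [0.982, -0.189, -0.0], [-0.0, -0.0, -1.0]]
ft_force: [-1.1, 0.8, 0.8]
width: 0.993
32.025 row xy [-283.6    0.5] z 0.037 yaw off -90.04133872979482 F [-1.1  0.8  0.8] w mm 84.7950298374651
[-0.18  0.42 -0.07  2.18  0.06  0.54 -0.49] [-0. -0. -1.]
time: 32.15
tool_pos: [0.4657, 0.0683, 0.037]
ee_rot: [[0.189, 0.982, -0.0], [0.982, -0.189, 0.0], [-0.0, -0.0, -1.0]]
ft_force: [-1.1, 0.7, 1.5]
width: 0.993
time: 32.28
tool_pos: [0.4675, 0.0679, 0.037]
ee_rot: [[0.19, 0.982, 0.0], [0.982, -0.19, 0.0], [0.0, 0.0, -1.0]]
ft_force: [0.1, -0.1, 0.5]
width: 0.995
32.275 row xy [-279.9    0.4] z 0.037 yaw off -90.05538710111814 F [ 0.1 -0.1  0.5] w mm 84.97835407105755
[-0.17  0.43 -0.07  2.17  0.06  0.55 -0.48] [ 0.  0. -1.]
```

View pics/s17c.png

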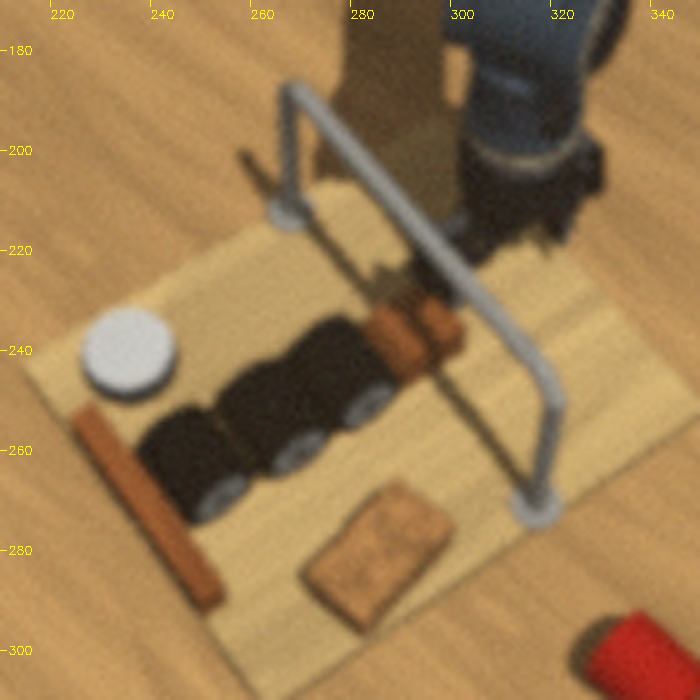

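```bash
for i in 1; do python3 -m pendant '[{"fingers":85,"delta_pos":[0,0.04,0],"spin":0}]' | grep -E "pos|ft"; python3 -m pendant '[{"fingers":85,"delta_pos":[0,0.04,0],"spin":0}]'| grep -E "pos|ft"; python3 -m pendant '[{"fingers":85,"delta_pos":[0,0.03,0],"spin":0}]'| grep -E "pos|ft"; done
```

```text
tool_pos: [0.4684, 0.0678, 0.037]
ft_force: [-1.6, -0.0, 1.0]
tool_pos: [0.4694, 0.0676, 0.037]
ft_force: [-1.4, 0.7, 0.2]
tool_pos: [0.4704, 0.0674, 0.037]
ft_force: [-2.2, 1.6, 2.0]
```

```bash
python3 -m pendant '[{"fingers":85,"delta_pos":[0,0.03,0],"spin":0}]' | grep -E "pos|ft"; python3 -m pendant '[{"fingers":85,"delta_pos":[0,0.03,0],"spin":0}]'| grep -E "pos|ft"; python3 -m pendant '[{"fingers":85,"delta_pos":[0,0.03,0],"spin":0}]'| grep -E "pos|ft"; python3 st.py;  python3 -c "
from h import *
snap('scene','s18');snap('wrist','w18');snap('side','d18')
crop('s18','s18c',210,170,350,310,5);crop('d18','d18c',230,150,350,270,5)"
```

```text
tool_pos: [0.4705, 0.0674, 0.037]
ft_force: [-5.8, 1.1, 5.9]
tool_pos: [0.4705, 0.0673, 0.0371]
ft_force: [-8.2, 1.8, 9.2]
tool_pos: [0.4708, 0.0673, 0.0371]
ft_force: [-9.3, 2.1, 9.2]
33.075 row xy [-276.6    0.5] z 0.0371 yaw off -90.00213992402502 F [-9.3  2.1  9.2] w mm 85.15297294312465
[-0.17  0.43 -0.08  2.16  0.06  0.56 -0.48] [-0.005 -0.    -1.   ]
```

View pics/s18c.png

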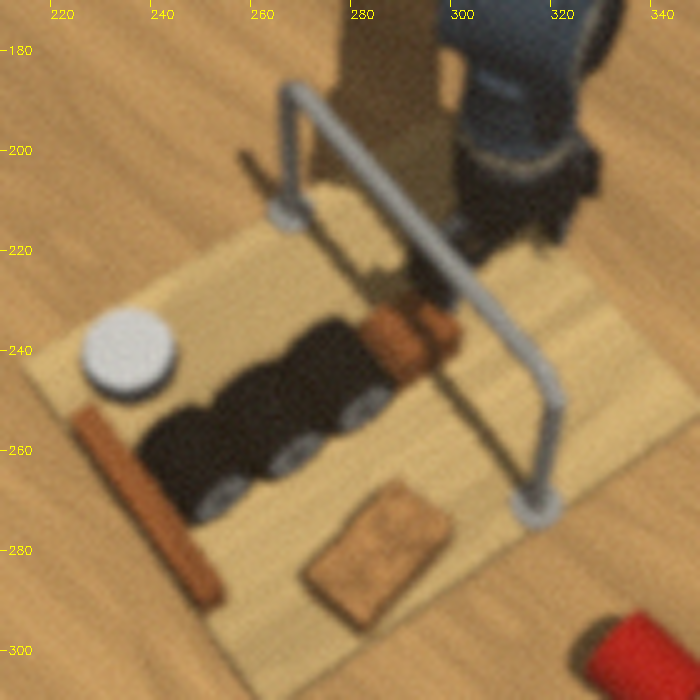

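View pics/d18c.png

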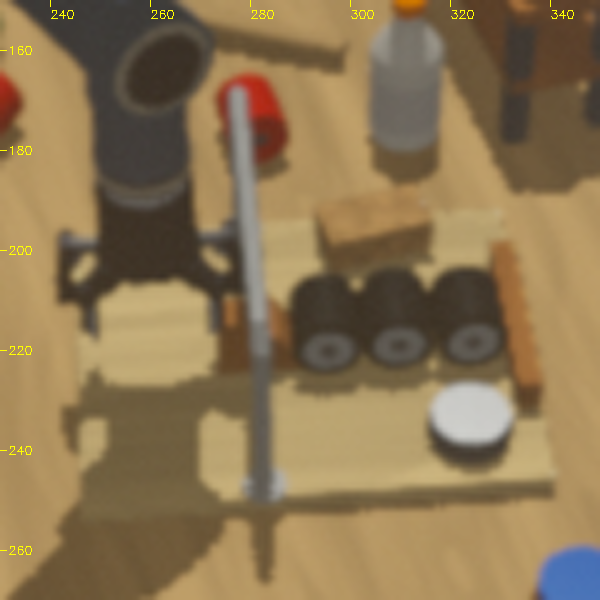

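```bash
python3 -m pendant '[{"fingers":85,"delta_pos":[0,0.04,0],"spin":0},{"fingers":85,"delta_pos":[0,0,0],"spin":0}]' | grep -E "pos|ft"; python3 -m pendant '[{"fingers":85,"delta_pos":[0,-0.15,0],"spin":0},{"fingers":85,"delta_pos":[0,-0.15,0],"spin":0},{"fingers":85,"delta_pos":[0,-0.3,0],"spin":0},{"fingers":85,"delta_pos":[0,-0.4,0],"spin":0},{"fingers":85,"delta_pos":[0,0,-0.7],"spin":0},{"fingers":85,"delta_pos":[0,0,-1],"spin":0},{"fingers":85,"delta_pos":[0,0,-1],"spin":0},{"fingers":85,"delta_pos":[0,0,-1],"spin":0},{"fingers":85,"delta_pos":[0,0,-1],"spin":0},{"fingers":85,"delta_pos":[0,0,-1],"spin":0},{"fingers":85,"delta_pos":[0,0,-1],"spin":0},{"fingers":85,"delta_pos":[0,0,0],"spin":0},{"fingers":85,"delta_pos":[0,0,0],"spin":0}]'; python3 -c "
from h import *
snap('scene','s19');snap('wrist','w19');snap('side','d19')
crop('s19','s19c',210,170,350,310,5);crop('d19','d19c',230,150,350,270,5)"
```

```text
tool_pos: [0.4709, 0.0672, 0.0372]
ft_force: [-11.5, 2.5, 12.3]
time: 35.1
tool_pos: [0.4438, 0.0722, 0.2371]
ee_rot: [[0.189, 0.982, -0.001], [0.982, -0.189, -0.0], [-0.001, -0.001, -1.0]]
ft_force: [0.1, -0.1, -1.3]
width: 0.994
```

View pics/w19.png

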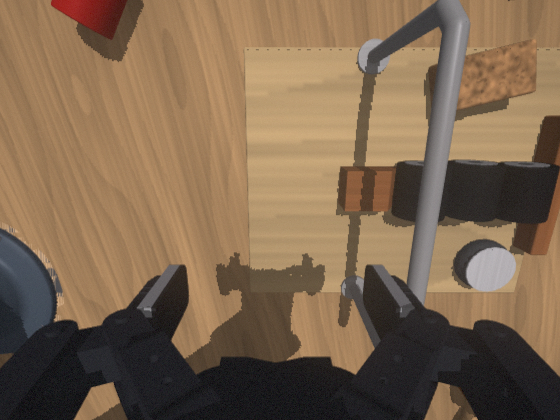

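View pics/s19c.png

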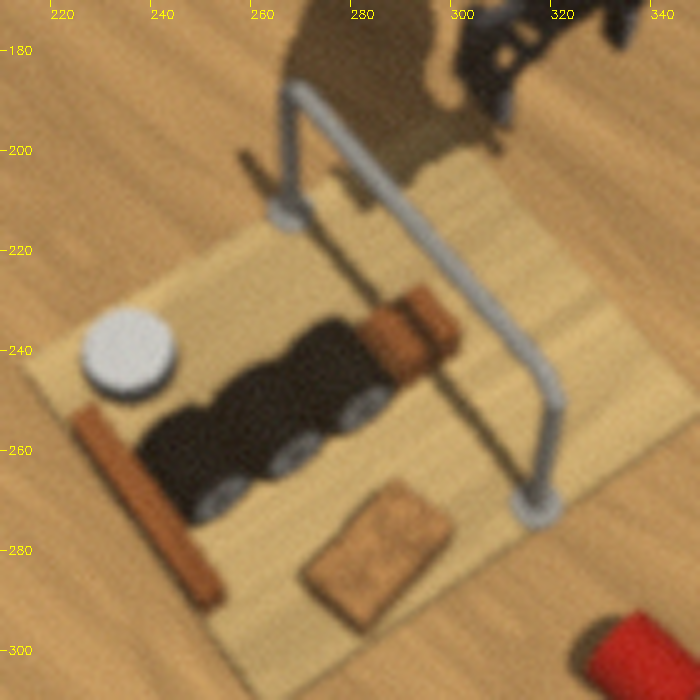

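```bash
python3 -m pendant '[{"fingers":85,"delta_pos":[0,0,-0.9],"spin":0},{"fingers":85,"delta_pos":[0,0.5,0],"spin":0},{"fingers":85,"delta_pos":[0,0.8,0],"spin":0},{"fingers":85,"delta_pos":[0,0.8,0],"spin":0},{"fingers":85,"delta_pos":[0,0.8,0],"spin":0},{"fingers":85,"delta_pos":[0,0.8,0],"spin":0},{"fingers":85,"delta_pos":[0,0.8,0],"spin":0},{"fingers":85,"delta_pos":[0,0.5,0],"spin":0},{"fingers":85,"delta_pos":[0,0,0],"spin":0},{"fingers":85,"delta_pos":[0,0,0],"spin":0}]'; python3 -c "
from h import *
snap('wrist','w20'); crop('w20','w20c',120,120,360,270,3)"
```

```text
time: 36.5
tool_pos: [0.5914, 0.0441, 0.2645]
ee_rot: [[0.189, 0.982, -0.001], [0.982, -0.189, 0.0], [-0.0, -0.001, -1.0]]
ft_force: [-0.4, -0.7, 0.7]
width: 0.995
```

View pics/w20.png

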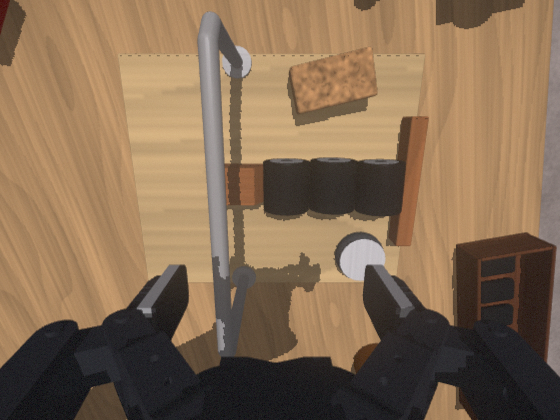

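View pics/w20c.png

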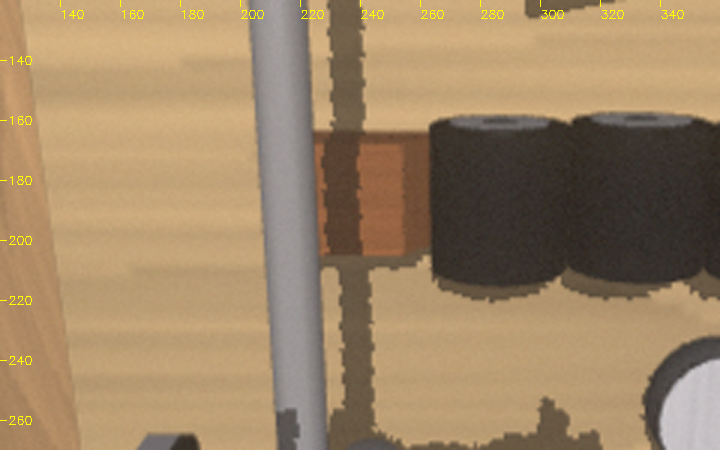

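```bash
python3 - <<'E'
from r import *
im=cv2.imread("pics/w20.png"); k=3;x0,y0=200,130; big=cv2.resize(im[y0:230,x0:430],None,fx=k,fy=k,interpolation=cv2.INTER_CUBIC)
c,s=np.cos(ps[2]),np.sin(ps[2])
for rx in (-.028,-.084,-.14):
    P=cyl(ps[0]+c*rx,ps[1]+s*rx,.046,ps[2]); q=((proj("w20",P)-[x0,y0]+.5)*k).astype(np.int32); cv2.polylines(big,[cv2.convexHull(q)],True,(255,0,255),1)
L=np.array([(-.156,-.0225,.018),(-.156,.0225,.018),(-.178,.0225,.056),(-.178,-.0225,.056)]); W=np.c_[ps[0]+c*L[:,0]-s*L[:,1],ps[1]+s*L[:,0]+c*L[:,1],L[:,2]]
cv2.polylines(big,[((proj("w20",W)-[x0,y0]+.5)*k).astype(np.int32)],True,(0,255,0),1)
L=np.array([(0,-.08,.048),(0,.08,.048),(.02,.08,.048),(.02,-.08,.048)]); W=np.c_[ps[0]+c*L[:,0]-s*L[:,1],ps[1]+s*L[:,0]+c*L[:,1],L[:,2]]
cv2.polylines(big,[((proj("w20",W)-[x0,y0]+.5)*k).astype(np.int32)],True,(255,255,0),1)
cv2.imwrite("pics/w20o.png",big)
E
```

```text
(no output)
```

View pics/w20o.png

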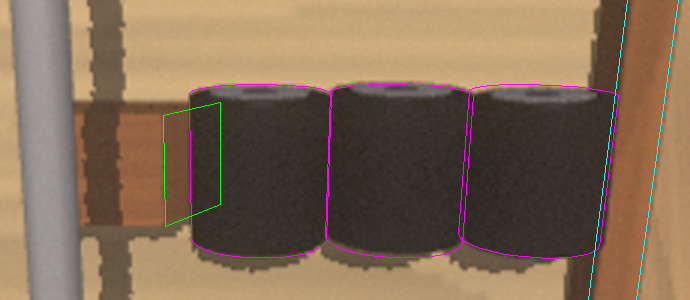

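```bash
python3 -c "
from plant import finish_job; print(finish_job())"
```

```text
the job is handed in; nothing more can be done
None
```

The job is handed in, at about 36.5 s on the robot's clock. The three rollers sit snugly together against the stop batten, with the wedge against the last one.

**How it was done:** The moves only allowed shifts and spin about the tool's axis, so I could not lean the tool under the carry bar.
1. I laid the loose black roller on the board on the open side of the bar.
2. I set the wedge down in front of it, slope against the roller.
3. Still gripping the wedge, I pushed wedge and roller forward, re-gripping it once further back.
4. I did the last 40 mm or so with the outside of one open finger on the wedge's back. The row stopped dead, and the force along the row rose to about 11.5 N.

**Last checks:**
- **Position:** In the last wrist picture the rollers' outlines match axes at x = -28, -84 and -140 mm to about a millimetre, with no visible gaps. The wedge's slope is against the third roller.
- **Everything else:** The cork block, the tin and the red and green look-alikes looked unmoved in the pictures. I did not measure them, and I did not check the other bystanders one by one.
- **Robot:** The gripper stood clear of everything when I handed in.
- **Disagreement:** The side camera put the board up to 20 mm off from the wrist view in y, possibly from my pixel readings there. I worked from the wrist camera's frame, and the last picture agreed with it.

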